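Build up the espresso tamping stand for opening

ROBOT

A 6-joint arm with a two-finger parallel gripper is mounted at the origin on a cart in front of the work surface, level with it; the furniture and walls round the work are solid. World frame = base frame: x ahead of the robot, y to its left, z up, the work surface at z = 0. Lengths are in m, angles in rad, forces in N, time in s.
With the tool pointing down it reaches from about 0.35 to 1 m from the base axis. Payload 7.1 kg.
Tool frame: the origin (TCP) lies between the finger pads; the fingertips stand 11 mm ahead of it and the grasp point (between the pads) lies 8 mm behind it; z points along the fingers, y is the line along which they close (so a half turn about z gives the same grasp; the last joint's range is limited). The gripper opens to 85 mm and grips with 20 to 120 N. Pads are 22 mm wide; open, the fingers measure 114 mm over their backs; the gripper's body (76 mm by 85 mm) begins 54 mm behind the grasp point. The pads swing forward as they close: fully open they stand 13 mm farther back than shut.
Start: joints at [-1.253, 0.423, 1.63, -0, 1.089, -0.019], TCP at [0.207, -0.59, 0.242] pointing down, gripper open.
Joint ranges: [-3, 3], [-0.9, 2.11], [0.09, 2.58], [-1.31, 4.45], [0.11, 2.69], [-2.54, 2.54]. Speed limits (rad/s): [2.39, 2.39, 3.01, 3.14, 3.14, 3.14].

INTERFACE

Orientations are given as a unit quaternion [x, y, z, w].
In Python, from bench import telemetry, get_image, calibration, ticket, models gives the robot as it stands. The module is installed in compiled form; this text tells all that it offers.
- The arm moves only by the tool servo_tool, never from a script. Its argument "steps" is a list of rows, each a list of 7 numbers: the shift along the tool's x, y, z in m, then the turn, a rotation vector about the tool's x, y, z in degrees, then the finger opening in m, from 0 to 0.0854. In form: [[x, y, z, ax, ay, az, gripper], ...]. A call has 1 to 12 rows; each row shifts and turns the commanded pose from where the row before left it, along the tool's axes as they then stand; what a row does not reach is not made up. A row lasts 1/10 s, in which the tool goes at most 50 mm and 8.59 degrees, less where a joint would pass 70% of its speed; a pose out of reach is approached as far as the arm can. A call with a gripper value outside its range is refused whole. The fingers move at their own pace and stop on an object; "force" is the grip in N (left out, the last holds). Time passes only in rows, so rows that do not move let the fingers close. It gives the time, the measured TCP pose, the force, the opening and the grip force at its end, in the units of the state.
- telemetry.read_state(): the state, without advancing time (a new reading comes with each control period).
- get_image(name): name is "scene" or "top" or "wrist"; returns (picture, depth): 480x640x3 uint8, red, green, blue; 480x640 float32, m along the optical axis (not along the pixel's ray), 0 where there is no reading.
- calibration(name): a dict with "vfov" (degrees; the focal length in pixels is half the picture's height over the tangent of half this angle, whatever the lens; pixels are square), "cx", "cy" (the principal point, pixels), "cam_to_world" (4x4, takes a point from camera to world coordinates). Camera axes: x right, y up, looking along -z (the intrinsics and any distortion apply to the point x, -y, -z); pixel columns grow to the right and rows downward; lengths in m; the calibration is good to about 2 mm. A picture is of the moment at which its call begins: read the wrist's pose just before it. calibration takes no time and is no camera call; for the wrist camera it gives the pose at the moment of the call.
- ticket.close_job(): hands the job in; it is judged then, once.
Trained networks look in the newest picture that a camera, given by its name, has taken for a name from the list of things; names that differ only in an ending like _2 or _b are one class to them, and where a whole thing is asked for, a point or a joint stands for the part that bears it (a point fixed in the world has none). Each returns a list of dicts, best first, with "confidence" (0 to 1); they miss things now and then, are a little off and sometimes report something else, mostly with a low value. They report only what shows in the picture. A call takes as long as a camera call.
- models.search_frame(camera, label): "bbox" ([left, top, right, bottom] in pixels, round what is visible of it).
- models.trace(camera, label): "region" (480x640 bool, what is visible of it) and "bbox" ([left, top, right, bottom] in pixels, round what is visible of it).
The state is a dict: "t": time; "joint_positions": joint angles; "dq": joint speeds; "tau": joint torques, N m; "tcp_pos": TCP position; "tool_rot": TCP orientation; "contact_force": force on the tool from outside, world axes, zero at the start; "torque": the same for the moment, N m; "width": finger opening in m; "gripper_force": force on a finger pad.
Only numpy, scipy, OpenCV 4.12 (cv2) and the standard library are available. Lean on these libraries where they do the work, as an engineer would, in place of code of your own. Each camera call takes 0.05 s, during which the arm holds its last target. There are 200 camera calls.

TASK

Get the tamping stand ready for opening, building it up in this order: lay the portafilter in the stand's round cradle with its handle in the fork, put the deep double basket into the portafilter, fit the dosing funnel over the basket's rim, and last stand the tamper through the funnel on the floor of the basket. The portafilter's steel cup is heavy, so take it by its bare neck at the balance point and carry it level; set every piece down, do not let it drop. The shallow single basket and everything else stay where they are.

Things in the scene. Friction and masses are not known exactly. Their poses are not given: they have to be found in the camera images.
- tamp_stand: Dark wooden tamping stand, fixed; place and yaw vary. Origin on the counter under its round cradle's centre. Cradle: rubber floor 14 mm up, lip of inner radius 41 to 43 mm, top 22 mm up, outer radius 47. Handle fork (open above, 18 mm thick) 125 mm towards -x: floor 15.5 mm up, gap 36 mm at the floor, 50 at the top, 40 mm up. Base board 72 wide, 8 thick, x -150 to 50 mm.
- portafilter: Loose portafilter: round steel cup with a dark wooden handle along its -x; about 0.6 kg. Origin: centre of the cup's underside. Cup radius 39, height 34, inner radius 34.4, inner floor 6 mm up. Bare neck 18 mm thick, axis 20 mm up, free from x -39 to -68 mm; handle 26 mm thick, ends at x -173. Starts level on the counter. Seated: origin 14 mm above the stand's, x axes the same way.
- portafilter_balance (a point): Balance point of the portafilter: on the axis of its neck, straight above its centre of mass, 62 mm from the cup's centre towards the handle, 20 mm above the cup's underside. Grip here, across the neck. On the way: the cash drawer and register behind the pieces begin at x = 0.54 and stand 0.11 to 0.22 m high (screen to 0.42 m); carry in front of them or above.
- double_basket: Loose deep double basket: grey steel cup, straight wall, one wide field of holes over its whole flat floor. Origin: centre of its underside. 36 mm high, outer radius 32.6, inner 31, floor 2 mm thick. Its rim is a thicker band 69 mm across, 28 to 36 mm above the underside: grip it there. In the portafilter it stands on the cup's inner floor; only the rim band stays above the cup.
- single_basket: Shallow single filter basket, loose, brass-coloured (the double one is grey steel), must stay where it is: the same 69 mm rim, but 28 mm high and stepped in to a small sieve, 36 mm across. Origin: centre of its underside.
- dosing_funnel: Loose dosing funnel: dark blue metal ring, open through, 26 mm high. Origin: centre of its underside. Grip band 68 mm across, from 8 mm up to the top. Flared skirt below, 80 mm across, goes round the basket's rim (inner radius 38 mm at the underside, 36 at 5 mm up); an inner step 5 mm up rests on the rim, so its underside ends 31 mm above the basket's. Bore radius 31.3 mm.
- tamper: Loose coffee tamper, about 0.38 kg, upright, 90 mm high: steel foot 58 mm across, brown wooden handle up to 30 mm across. Origin: centre of its underside. Once it stands on the basket's floor (2 mm above the basket's underside) the funnel's top is 55 mm above the tamper's underside: grip with the fingertips 58 to 64 mm above the underside, so they stay above the funnel.
- candle: Tea-light candle in a glass dish, 38 mm across, 15 mm high, loose, must stay where it is. Origin at the centre of its underside.
- price_card: Folded cream price card, 44 x 70 mm, 54 mm high, loose, must stay where it is. Origin at the centre of its underside.
- teaspoon: Steel teaspoon lying on the counter, 130 x 26 x 11 mm, loose, must stay where it is. Origin at the centre of its underside.

How it is judged:
By the outcome, as a careful person would: the job done as asked, in the order asked, and still so for the second after the job is handed in, with the robot touching nothing.
It also fails if it takes over 128 s, if anything falls off the work surface, if the arm or the gripper's body presses on something with over 40 N, if the wrist force passes 120 N, or if a joint passes its speed limit or range.

## Working session

There is one attempt and no reset: what is moved stays moved. The work goes in short steps, Python scripts to look and compute and a tool call to move; the robot and the scene stay as the last step left them, time stands still between calls to the robot, and variables do not carry over. Pictures are saved under pics/ and viewed, at most 14 in all, crops included, and the job is handed in when it is done.

Besides the shell and the picture viewer there is one more tool, called after "Call:" in YAML: its name, and indented under it one key for each argument. servo_tool: Moves the arm, as the interface text tells. Its arguments: {"type":"object","properties":{"steps":{"type":"array","items":{"type":"array","items":{"type":"number"}}},"force":{"type":"number"}},"required":["steps"]}

```bash
mkdir -p pics; ls
python3 - <<'E'
from bench import telemetry,get_image,calibration,models
import cv2,numpy as np
s=telemetry.read_state();print(s['t'],s['tcp_pos'],s['tool_rot'],s['width'],s['contact_force'])
for n in ('scene','top'):
    im,d=get_image(n);cv2.imwrite(f'pics/{n}0.png',im[...,::-1]);c=calibration(n);print(n,c)
    np.savez(f'pics/{n}0.npz',d=d)
E
```

```text
pics
0.0 [ 0.20640337 -0.58935216  0.24153774] [ 9.85849770e-01  1.67629400e-01 -1.14135733e-04 -7.76577281e-04] 0.08575083638330502 [0.74034642 0.35880361 0.16084398]
scene {'vfov': 45.935419150661346, 'cx': 323.8011836179697, 'cy': 246.0800848320531, 'cam_to_world': array([[ 0.79012442,  0.26396623, -0.55319547, -0.24839158],
       [-0.61284202,  0.35687259, -0.70502951, -0.84695811],
       [ 0.01131632,  0.89608247,  0.44374334,  0.663366  ],
       [ 0.        ,  0.        ,  0.        ,  1.        ]])}
top {'vfov': 50.24930788942707, 'cx': 319.98223949569336, 'cy': 232.31344974022576, 'cam_to_world': array([[-0.01513277,  0.99135159, -0.13035733,  0.36486773],
       [-0.99983715, -0.01628485, -0.00777637,  0.06386085],
       [-0.00983196,  0.13021842,  0.99143658,  1.30853243],
       [ 0.        ,  0.        ,  0.        ,  1.        ]])}
```

View pics/scene0.png

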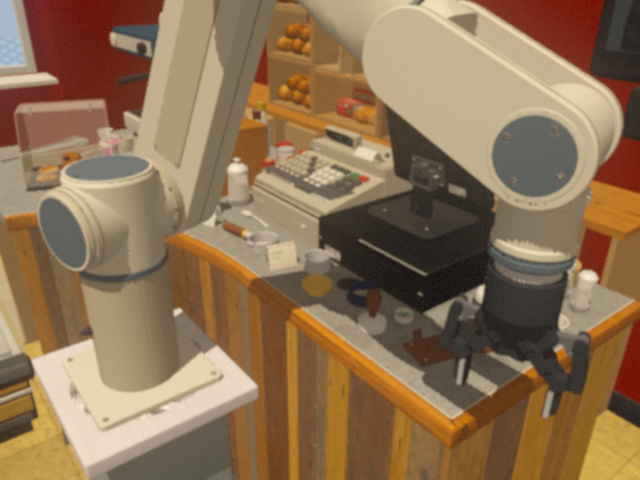

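View pics/top0.png

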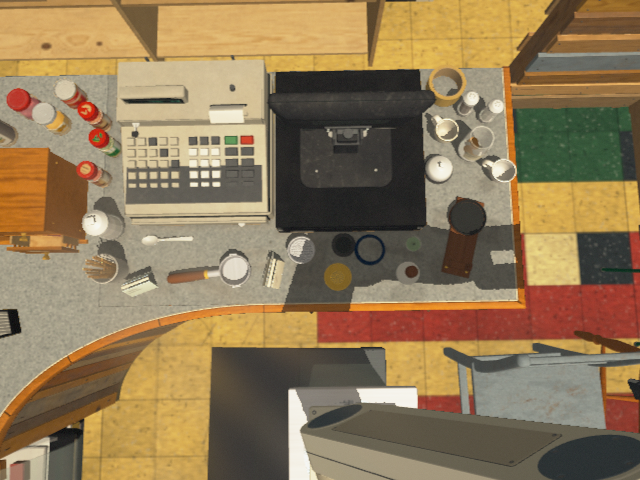

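The scene view shows the arm at the right end, over the stand. In the top view:

- **Stand:** cradle at (466,217), fork towards (458,275).
- **Portafilter:** cup at (234,268), handle to the left.
- **Baskets:** grey basket at (300,248), brass basket at (337,277).
- **Funnel:** (369,249).
- **Tamper:** (407,271).
- **Candle:** (413,243).
- **Price card:** (273,270).

```bash
cat > h.py <<'E'
from bench import telemetry,get_image,calibration,models
import cv2,numpy as np
from scipy.spatial.transform import Rotation as R
def foc(c): return 240/np.tan(np.radians(c['vfov'])/2)
def cloud(c,d):
    f=foc(c);v,u=np.mgrid[:480,:640]
    p=np.stack([(u-c['cx'])/f*d,-(v-c['cy'])/f*d,-d],-1)
    T=c['cam_to_world'];return p@T[:3,:3].T+T[:3,3]
def ray(c,uv,z):
    f=foc(c);T=c['cam_to_world'];uv=np.atleast_2d(np.asarray(uv,float))
    r=np.stack([(uv[:,0]-c['cx'])/f,-(uv[:,1]-c['cy'])/f,-np.ones(len(uv))],-1)@T[:3,:3].T
    return T[:3,3]+r*((z-T[2,3])/r[:,2])[:,None]
def proj(c,p):
    T=c['cam_to_world'];q=(np.atleast_2d(p)-T[:3,3])@T[:3,:3];f=foc(c)
    return np.stack([c['cx']+f*q[:,0]/-q[:,2],c['cy']-f*q[:,1]/-q[:,2]],-1)
def circ(p):
    A=np.c_[2*p,np.ones(len(p))];x=np.linalg.lstsq(A,(p**2).sum(1),rcond=None)[0]
    return x[0],x[1],np.sqrt(x[2]+x[0]**2+x[1]**2)
def st():
    s=telemetry.read_state();print('t',round(s['t'],2),'tcp',np.round(s['tcp_pos'],4),'z-ax',np.round(R.from_quat(s['tool_rot']).as_matrix()[:,2],3),'yaw(x)',round(float(np.degrees(np.arctan2(*R.from_quat(s['tool_rot']).as_matrix()[1::-1,0]))),2),'w',round(s['width'],4),'F',np.round(s['contact_force'],1),'g',round(float(s['gripper_force']),1),'q',np.round(s['joint_positions'],2));return s
def snap(n,name):
    c=calibration(n);im,d=get_image(n);cv2.imwrite(f'pics/{name}.png',im[...,::-1]);return c,im,d
E
python3 - <<'E'
from h import *
c,im,d=snap('top','top1');P=cloud(c,d)
for n in 'tamp_stand portafilter double_basket single_basket dosing_funnel tamper candle price_card teaspoon'.split():
    for r in models.trace('top',n)[:2]:
        m=r['region']&(d>0);p=P[m]
        print(n,round(r['confidence'],2),[int(x) for x in r['bbox']],m.sum(),np.round(np.median(p,0),3),'zmax',np.round(np.percentile(p[:,2],[2,50,98]),3))
st()
w=calibration('wrist');print(w)
s=telemetry.read_state();Rm=R.from_quat(s['tool_rot']).as_matrix();print('cam in tool',Rm.T@(w['cam_to_world'][:3,3]-s['tcp_pos']),'\n',np.round(Rm.T@w['cam_to_world'][:3,:3],3))
E
```

```text
tamp_stand 0.92 [443, 198, 484, 277] 2431 [ 0.523 -0.288  0.012] zmax [0.001 0.012 0.032]
portafilter 0.97 [167, 249, 252, 289] 1333 [0.433 0.311 0.018] zmax [0.    0.018 0.036]
double_basket 0.57 [283, 237, 318, 262] 603 [0.492 0.126 0.004] zmax [-0.003  0.004  0.039]
single_basket 0.77 [324, 263, 353, 292] 657 [0.421 0.033 0.016] zmax [-0.002  0.016  0.031]
single_basket 0.66 [169, 253, 250, 290] 1313 [0.434 0.313 0.02 ] zmax [0.001 0.02  0.036]
dosing_funnel 0.62 [354, 233, 384, 263] 244 [ 0.479 -0.044  0.011] zmax [0.001 0.011 0.03 ]
tamper 0.72 [397, 262, 417, 283] 430 [ 0.427 -0.138  0.023] zmax [0.007 0.023 0.09 ]
candle 0.57 [408, 238, 422, 250] 167 [ 0.502 -0.162  0.008] zmax [0.003 0.008 0.016]
price_card 0.73 [263, 263, 287, 289] 470 [0.431 0.193 0.028] zmax [-0.003  0.028  0.057]
teaspoon 0.66 [143, 235, 188, 244] 114 [0.524 0.51  0.004] zmax [-0.001  0.004  0.011]
t 0.6 tcp [ 0.2065 -0.5899  0.2423] z-ax [ 0. -0. -1.] yaw(x) 19.3 w 0.0854 F [ 0.2  0.8 -0.5] g 0.0 q [-1.25  0.42  1.63  0.    1.09 -0.02]
{'vfov': 63.74208737870351, 'cx': 319.64694558553, 'cy': 232.8292717656059, 'cam_to_world': array([[ 3.30612714e-01,  8.99391434e-01,  2.85990001e-01,
         2.80271586e-01],
       [-9.43766511e-01,  3.15093332e-01,  1.00104773e-01,
        -5.63192029e-01],
       [-8.01670708e-05, -3.03003696e-01,  9.52989378e-01,
         3.74454528e-01],
       [ 0.00000000e+00,  0.00000000e+00,  0.00000000e+00,
         1.00000000e+00]])}
cam in tool [ 0.07840831 -0.00082072 -0.13211862] 
 [[ 0.     0.953  0.303]
 [ 1.    -0.     0.   ]
 [ 0.     0.303 -0.953]]
```

```bash
cat >> h.py <<'E'
def plan(tgt,yaw,n,g=0.085,s=None):
    """rows from the current pose to tgt (xyz), tool down, tool-x heading yaw deg"""
    s=s or telemetry.read_state();y0=np.degrees(np.arctan2(*R.from_quat(s['tool_rot']).as_matrix()[1::-1,0]))
    d=np.array(tgt)-s['tcp_pos'];dy=(yaw-y0+180)%360-180;rows=[]
    for i in range(n):
        a=np.radians(y0+dy*i/n);e=d/n
        rows.append([round(float(v),4) for v in (e[0]*np.cos(a)+e[1]*np.sin(a),e[0]*np.sin(a)-e[1]*np.cos(a),-e[2],0,0)]+[round(-dy/n,2),g])
    print('d',np.round(d,4),'dyaw',round(dy,2),'per-row',round(float(np.linalg.norm(d)/n),4))
    for i in range(0,n,12): print(str(rows[i:i+12]).replace(' ',''))
E
python3 - <<'E'
from h import *
c=calibration('top');d=np.load('pics/top0.npz')['d'];P=cloud(c,d)
for v in range(236,254,5): print(np.round(P[v,330:358:6],3).tolist())
plan([0.47,-0.29,0.25],172,18)
E
```

```text
[[0.526, 0.049, 0.006], [0.526, 0.033, 0.003], [0.526, 0.018, 0.002], [0.526, 0.002, 0.003], [0.526, -0.013, 0.001]]
[[0.514, 0.049, 0.002], [0.514, 0.033, 0.0], [0.513, 0.018, 0.003], [0.513, 0.002, -0.0], [0.513, -0.013, 0.003]]
[[0.501, 0.049, 0.0], [0.501, 0.034, 0.001], [0.5, 0.018, 0.001], [0.5, 0.003, 0.001], [0.5, -0.012, 0.004]]
[[0.488, 0.049, 0.0], [0.487, 0.034, 0.006], [0.488, 0.018, -0.002], [0.488, 0.003, -0.002], [0.487, -0.012, 0.004]]
d [0.2635 0.2999 0.0077] dyaw 152.7 per-row 0.0222
[[0.0193,-0.0109,-0.0004,0.0,0.0,np.float64(-8.48),0.085],[0.0207,-0.0079,-0.0004,0.0,0.0,np.float64(-8.48),0.085],[0.0217,-0.0048,-0.0004,0.0,0.0,np.float64(-8.48),0.085],[0.0221,-0.0015,-0.0004,0.0,0.0,np.float64(-8.48),0.085],[0.0221,0.0018,-0.0004,0.0,0.0,np.float64(-8.48),0.085],[0.0216,0.005,-0.0004,0.0,0.0,np.float64(-8.48),0.085],[0.0206,0.0081,-0.0004,0.0,0.0,np.float64(-8.48),0.085],[0.0192,0.0111,-0.0004,0.0,0.0,np.float64(-8.48),0.085],[0.0174,0.0138,-0.0004,0.0,0.0,np.float64(-8.48),0.085],[0.0151,0.0162,-0.0004,0.0,0.0,np.float64(-8.48),0.085],[0.0126,0.0183,-0.0004,0.0,0.0,np.float64(-8.48),0.085],[0.0098,0.0199,-0.0004,0.0,0.0,np.float64(-8.48),0.085]]
[[0.0067,0.0211,-0.0004,0.0,0.0,np.float64(-8.48),0.085],[0.0035,0.0219,-0.0004,0.0,0.0,np.float64(-8.48),0.085],[0.0002,0.0222,-0.0004,0.0,0.0,np.float64(-8.48),0.085],[-0.003,0.022,-0.0004,0.0,0.0,np.float64(-8.48),0.085],[-0.0062,0.0213,-0.0004,0.0,0.0,np.float64(-8.48),0.085],[-0.0093,0.0201,-0.0004,0.0,0.0,np.float64(-8.48),0.085]]
```

The dark disc lies flat at z = 0, so it is only a shadow. I'll move over the stand now.

Call:
servo_tool:
  steps:
    - [0.019,-0.011,0,0,0,-8.5,0.085]
    - [0.021,-0.008,0,0,0,-8.5,0.085]
    - [0.022,-0.005,0,0,0,-8.5,0.085]
    - [0.022,-0.001,0,0,0,-8.5,0.085]
    - [0.022,0.002,0,0,0,-8.5,0.085]
    - [0.022,0.005,0,0,0,-8.5,0.085]
    - [0.021,0.008,0,0,0,-8.5,0.085]
    - [0.019,0.011,0,0,0,-8.5,0.085]
    - [0.017,0.014,0,0,0,-8.5,0.085]
    - [0.015,0.016,0,0,0,-8.5,0.085]
    - [0.013,0.018,0,0,0,-8.5,0.085]
    - [0.01,0.02,0,0,0,-8.5,0.085]

```text
t: 1.8
tcp_pos: [0.3826, -0.3885, 0.2424]
tool_rot: [0.488, 0.873, -0.0, 0.0]
contact_force: [-0.7, -0.3, -0.1]
width: 0.0854
gripper_force: 0.0
```

Call:
servo_tool:
  steps:
    - [0.007,0.021,0,0,0,-8.5,0.085]
    - [0.003,0.022,0,0,0,-8.5,0.085]
    - [0,0.022,0,0,0,-8.5,0.085]
    - [-0.003,0.022,0,0,0,-8.5,0.085]
    - [-0.006,0.021,0,0,0,-8.5,0.085]
    - [-0.009,0.02,0,0,0,-8.5,0.085]
    - [0,0,0,0,0,0,0.085]
    - [0,0,0,0,0,0,0.085]

```text
t: 2.6
tcp_pos: [0.469, -0.2893, 0.2424]
tool_rot: [0.068, 0.998, -0.0, -0.0]
contact_force: [0.5, -1.2, -0.3]
width: 0.085
gripper_force: 0.0
```

Run:
```python
from h import *
st()
c,im,d=snap('wrist','w1');np.savez('pics/w1.npz',d=d,**c)
for r in models.trace('wrist','tamp_stand')[:2]: print(r['confidence'],r['bbox'])
```

```text
t 2.6 tcp [ 0.469  -0.2893  0.2424] z-ax [-0. -0. -1.] yaw(x) 172.22 w 0.085 F [ 0.5 -1.2 -0.3] g 0.0 q [-0.57  0.32  1.79 -0.    1.03 -2.01]
0.97 [274.9, 140.6, 375.8, 334.7]
```

View pics/w1.png

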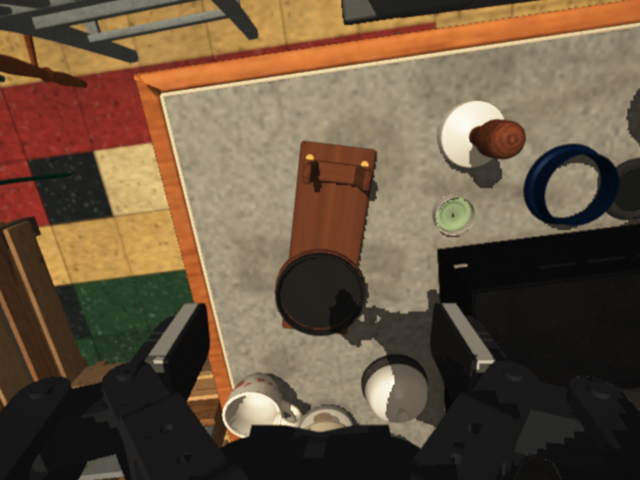

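The wrist view shows the cradle at about (320,292), the fork tips at (310,160) and (367,165), the tamper at (485,135), the funnel at (570,185) and the candle at (453,214). Both fingertips are in view. Next I'll fit the stand precisely.

```bash
cat > stand.py <<'E'
from h import *
from scipy.optimize import least_squares
def stand(c,im,d):
    P=cloud(c,d);g=im.max(2).astype(int)
    r=models.trace('wrist','tamp_stand')[0]['region']
    m=(r&(g<60)).astype(np.uint8);m=cv2.morphologyEx(m,cv2.MORPH_OPEN,np.ones((5,5)))
    n,l,s,_=cv2.connectedComponentsWithStats(m);k=1+s[1:,4].argmax()
    cn=max(cv2.findContours((l==k).astype(np.uint8),0,1)[0],key=len)[:,0]
    q=ray(c,cn,0.022)[:,:2];x=np.array(circ(q));
    for _ in range(5):
        e=np.hypot(*(q-x[:2]).T)-x[2];w=abs(e)<0.0025;x=np.array(circ(q[w]))
    print('dark disc @22mm',np.round(x,4),w.mean().round(2))
    # depth ring
    pr=P[r];z=pr[:,2];a=pr[(abs(z-0.022)<0.003)&(np.hypot(*(pr[:,:2]-x[:2]).T)<0.055),:2]
    c2=least_squares(lambda p:np.clip(abs(np.hypot(*(a-p).T)-0.0447)-0.0023,0,.005),x[:2]).x;print('depth ring',np.round(c2,4),len(a))
    f=pr[(z>0.03)];fm=f[:,:2].mean(0)
    fork=f[np.hypot(*(f[:,:2]-x[:2]).T)>0.09][:,:2];
    u,v=fork.mean(0),None
    ax=x[:2]-u;print('fork mean',np.round(u,4),'dist',np.hypot(*ax).round(4),'yaw fork',np.degrees(np.arctan2(ax[1],ax[0])).round(2))
    b=pr[(abs(z-0.008)<0.005)&(np.hypot(*(pr[:,:2]-x[:2]).T)>0.05)][:,:2].astype(np.float32)
    rc=cv2.minAreaRect(b);print('board',rc[0],rc[1],'ang',rc[2])
    fl=pr[np.hypot(*(pr[:,:2]-x[:2]).T)<0.03][:,2];print('floor z',np.median(fl).round(4))
    return x
E
python3 - <<'E'
from stand import *
w=np.load('pics/w1.npz');c={k:w[k] for k in('vfov','cx','cy','cam_to_world')}
im=cv2.imread('pics/w1.png')[...,::-1];stand(c,im,w['d'])
P=cloud(c,w['d'])
for uv in [(190,310),(205,305),(450,310),(445,308)]: print(uv,np.round(P[uv[1],uv[0]],4))
E
```

```text
dark disc @22mm [ 0.5692 -0.3015  0.0453] 0.96
depth ring [ 0.5698 -0.3022] 1007
fork mean [ 0.4434 -0.2707] dist 0.1295 yaw fork -13.75
board (0.5215545892715454, -0.2895021140575409) (0.07204926013946533, 0.19908010959625244) ang 75.26138305664062
floor z 0.0146
(190, 310) [ 0.4522 -0.3316  0.2544]
(205, 305) [ 0.4553 -0.3294  0.2457]
(450, 310) [ 0.4649 -0.2415  0.2538]
(445, 308) [ 0.4644 -0.243   0.2528]
```

Run:
```python
from h import *
c=calibration('top');a,b=ray(c,(234,268),.034)[0],ray(c,(185,277),.03)[0];print(a,b)
yaw=np.degrees(np.arctan2(*(a-b)[1::-1]));print(yaw)
n=a+(b-a)/np.linalg.norm(b-a)*.062
plan([n[0],n[1]-.02,.21],yaw+180,16)
```

```text
[0.44623888 0.28957356 0.034     ] [0.42595125 0.41271075 0.03      ]
-80.64420833228951
d [-0.0323  0.6207 -0.0323] dyaw -72.8 per-row 0.0389
[[0.0073,0.0382,0.002,0.0,0.0,np.float64(4.55),0.085],[0.0103,0.0375,0.002,0.0,0.0,np.float64(4.55),0.085],[0.0132,0.0365,0.002,0.0,0.0,np.float64(4.55),0.085],[0.0161,0.0354,0.002,0.0,0.0,np.float64(4.55),0.085],[0.0188,0.034,0.002,0.0,0.0,np.float64(4.55),0.085],[0.0215,0.0324,0.002,0.0,0.0,np.float64(4.55),0.085],[0.024,0.0306,0.002,0.0,0.0,np.float64(4.55),0.085],[0.0263,0.0286,0.002,0.0,0.0,np.float64(4.55),0.085],[0.0285,0.0264,0.002,0.0,0.0,np.float64(4.55),0.085],[0.0305,0.024,0.002,0.0,0.0,np.float64(4.55),0.085],[0.0323,0.0215,0.002,0.0,0.0,np.float64(4.55),0.085],[0.0339,0.0189,0.002,0.0,0.0,np.float64(4.55),0.085]]
[[0.0353,0.0162,0.002,0.0,0.0,np.float64(4.55),0.085],[0.0365,0.0133,0.002,0.0,0.0,np.float64(4.55),0.085],[0.0374,0.0104,0.002,0.0,0.0,np.float64(4.55),0.085],[0.0381,0.0074,0.002,0.0,0.0,np.float64(4.55),0.085]]
```

Call:
servo_tool:
  steps:
    - [0.007,0.038,0.002,0,0,4.5,0.085]
    - [0.01,0.0375,0.002,0,0,4.5,0.085]
    - [0.013,0.0365,0.002,0,0,4.5,0.085]
    - [0.016,0.035,0.002,0,0,4.5,0.085]
    - [0.019,0.034,0.002,0,0,4.5,0.085]
    - [0.0215,0.0325,0.002,0,0,4.5,0.085]
    - [0.024,0.0305,0.002,0,0,4.5,0.085]
    - [0.026,0.0285,0.002,0,0,4.5,0.085]
    - [0.0285,0.0265,0.002,0,0,4.5,0.085]
    - [0.0305,0.024,0.002,0,0,4.5,0.085]
    - [0.0325,0.0215,0.002,0,0,4.5,0.085]
    - [0.034,0.019,0.002,0,0,4.5,0.085]

```text
t: 3.95
tcp_pos: [0.4421, 0.1763, 0.2185]
tool_rot: [0.515, 0.857, 0.0, 0.0]
contact_force: [0.7, -0.5, 0.1]
width: 0.0853
gripper_force: 0.0
```

Call:
servo_tool:
  steps:
    - [0.0355,0.016,0.002,0,0,4.5,0.085]
    - [0.0365,0.013,0.002,0,0,4.5,0.085]
    - [0.0375,0.0105,0.002,0,0,4.5,0.085]
    - [0.038,0.0075,0.002,0,0,4.5,0.085]
    - [0,0,0,0,0,0,0.085]
    - [0,0,0,0,0,0,0.085]

```text
t: 4.55
tcp_pos: [0.4316, 0.3303, 0.2101]
tool_rot: [0.641, 0.768, -0.0, 0.0]
contact_force: [-0.6, 0.2, -0.1]
width: 0.0851
gripper_force: 0.0
```

```bash
cat > pf.py <<'E'
from h import *
def pf(c,im,d):
    P=cloud(c,d);r=models.trace('wrist','portafilter')[0];print(r['confidence'],np.round(r['bbox']));r=r['region']
    p=P[r];q=p[abs(p[:,2]-.034)<.003][:,:2]   # cup top rim annulus 34.4..39
    h=p[(p[:,2]>.02)&(p[:,2]<.05)];cc=np.median(q,0)
    from scipy.optimize import least_squares
    x=least_squares(lambda v:np.clip(abs(np.hypot(*(q-v).T)-.0367)-.0023,0,.006),cc).x
    w=abs(np.hypot(*(q-x).T)-.0367)<.006;x=least_squares(lambda v:np.clip(abs(np.hypot(*(q[w]-v).T)-.0367)-.0023,0,.006),x).x
    print('cup depth',np.round(x,4),w.sum(),'free circle',np.round(circ(q[w]),4))
    m=r&(np.hypot(P[...,0]-x[0],P[...,1]-x[1])>.075);hp=P[m];hp=hp[hp[:,2]>.014]
    # slice the handle along its axis, mid of edges per slice
    ax=hp[:,:2].mean(0)-x
    for _ in range(4):
        u=ax/np.linalg.norm(ax);t=(hp[:,:2]-x)@u;s=(hp[:,:2]-x)@[-u[1],u[0]]
        B=np.array([[b+.005,(np.percentile(s[(t>b)&(t<b+.01)],2)+np.percentile(s[(t>b)&(t<b+.01)],98))/2] for b in np.arange(.085,.155,.01) if ((t>b)&(t<b+.01)).sum()>20])
        k,o=np.polyfit(*B.T,1);ax=u+k*np.array([-u[1],u[0]])
    print('handle line lateral at cup',o.round(4),'tmax',t.max().round(4),'ztop',np.percentile(hp[:,2],95).round(4))
    a2=hp[:,:2].mean(0)-x
    print('pf yaw line',np.degrees(np.arctan2(-ax[1],-ax[0])).round(2),'cup->handle mean',np.degrees(np.arctan2(-a2[1],-a2[0])).round(2))
    u=ax/np.linalg.norm(ax);print('balance',np.round(x+u*.062,4));return x,u
E
python3 - <<'E'
from pf import *
st();c,im,d=snap('wrist','w2');np.savez('pics/w2.npz',d=d,**c);pf(c,im,d)
E
```

```text
t 4.55 tcp [0.4316 0.3303 0.2101] z-ax [-0.    -0.001 -1.   ] yaw(x) 100.34 w 0.0851 F [-0.6  0.2 -0.1] g 0.0 q [ 0.63  0.35  1.84 -0.    0.96  0.45]
0.75 [276.  37. 376. 299.]
cup depth [0.4443 0.2911] 1413 free circle [0.4443 0.2915 0.0374]
handle line lateral at cup 0.0001 tmax 0.1729 ztop 0.0301
pf yaw line -83.69 cup->handle mean -83.49
balance [0.4375 0.3527]
```

View pics/w2.png

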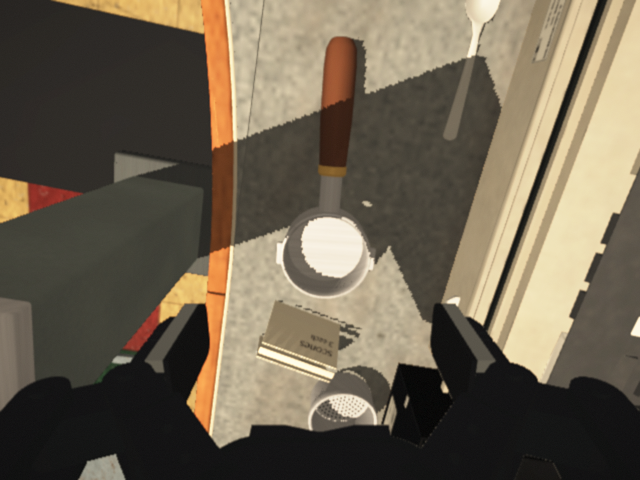

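The picture shows the cup at (327,250), with the bare neck just above it and the handle running up to (340,40). The single card is at (300,340) and the grey basket at (343,405). The fit puts the handle end at 172.9 mm, against 173 mm in the text, and the top camera agrees within 2 mm. The pads are 22 mm wide and the neck ends at 68 mm, so I'll grip at 57 mm.

Call:
servo_tool:
  steps:
    - [0,0,0.03,0,0,3.9,0.085]
    - [0.0083,0.0041,0.04,0,0,0,0.085]
    - [0.0083,0.0041,0.04,0,0,0,0.085]
    - [0,0,0.03,0,0,0,0.085]
    - [0,0,0.02,0,0,0,0.085]
    - [0,0,0.015,0,0,0,0.085]
    - [0,0,0.01,0,0,0,0.085]
    - [0,0,0.007,0,0,0,0.085]
    - [0,0,0,0,0,0,0.085]
    - [0,0,0,0,0,0,0.085]

```text
t: 5.65
tcp_pos: [0.4384, 0.3481, 0.019]
tool_rot: [0.667, 0.745, 0.001, 0.0]
contact_force: [0.2, -0.1, -0.4]
width: 0.085
gripper_force: 0.0
```

Run:
```python
from h import *
s=st();c,im,d=snap('wrist','w3');np.savez('pics/w3.npz',d=d,**c);P=cloud(c,d)
Rm=R.from_quat(s['tool_rot']).as_matrix();T=(P-s['tcp_pos'])@Rm  # tool frame
for u in (160,180,200,440,460,480):
    for v in (295,310,330): print((u,v),np.round(T[v,u],4),end=' ')
    print()
```

```text
t 5.65 tcp [0.4384 0.3481 0.019 ] z-ax [ 0.001  0.001 -1.   ] yaw(x) 96.39 w 0.085 F [ 0.2 -0.1 -0.4] g 0.0 q [ 0.65  0.67  1.87 -0.    0.6   0.54]
(160, 295) [ 0.0025 -0.0684  0.0186] (160, 310) [-0.0044 -0.069   0.018 ] (160, 330) [ 0.0086 -0.0528 -0.0191] 
(180, 295) [ 0.0022 -0.06    0.0192] (180, 310) [ 0.012  -0.0482 -0.0118] (180, 330) [ 0.0121 -0.0438 -0.0247] 
(200, 295) [ 0.0019 -0.0515  0.0198] (200, 310) [ 0.0109 -0.042  -0.0097] (200, 330) [ 0.0038 -0.0421 -0.0114] 
(440, 295) [0.003  0.0522 0.0176] (440, 310) [ 0.0113  0.0431 -0.0104] (440, 330) [ 0.0046  0.043  -0.0126] 
(460, 295) [0.0023 0.0613 0.0189] (460, 310) [ 0.012   0.0496 -0.0118] (460, 330) [ 0.0124  0.0449 -0.0253] 
(480, 295) [ 0.0786  0.0005 -0.1321] (480, 310) [-0.0053  0.0712  0.0196] (480, 330) [ 0.0088  0.054  -0.0193]
```

View pics/w3.png

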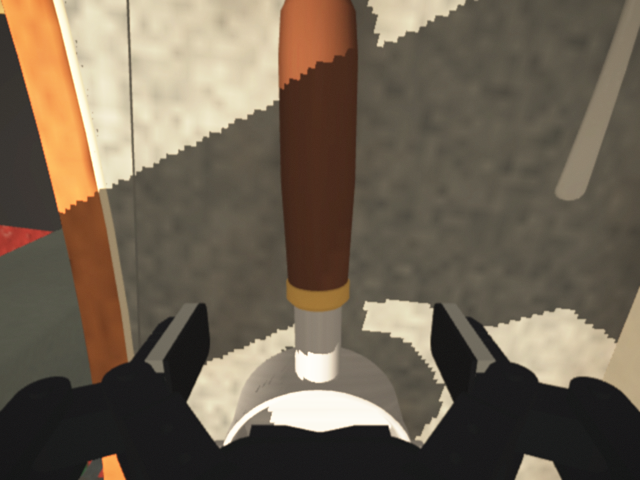

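The neck is centred between the fingers at about (318,340), and the ferrule sits just beyond the pads at (318,293). I'll go down 4 mm and close.

Call:
servo_tool:
  steps:
    - [0,0,0.004,0,0,0,0.085]
    - [0,0,0,0,0,0,0.05]
    - [0,0,0,0,0,0,0.02]
    - [0,0,0,0,0,0,0.01]
    - [0,0,0,0,0,0,0.01]
    - [0,0,0,0,0,0,0.01]
    - [0,0,0,0,0,0,0.01]
    - [0,0,0,0,0,0,0.01]
  force: 80

```text
t: 6.5
tcp_pos: [0.438, 0.3479, 0.0146]
tool_rot: [0.667, 0.745, 0.0, -0.0]
contact_force: [-1.8, -0.5, 5.4]
width: 0.0155
gripper_force: 78.0
```

Call:
servo_tool:
  steps:
    - [0,0,-0.003,0,0,0,0.01]
    - [0,0,-0.006,0,0,0,0.01]
    - [0,0,-0.01,0,0,0,0.01]
    - [0,0,-0.015,0,0,0,0.01]
    - [0,0,-0.02,0,0,0,0.01]
    - [0,0,-0.025,0,0,0,0.01]
    - [0,0,-0.025,0,0,0,0.01]
    - [0,0,-0.025,0,0,0,0.01]
    - [0,0,-0.025,0,0,0,0.01]
    - [0,0,-0.015,0,0,0,0.01]
    - [0,0,-0.007,0,0,0,0.01]
    - [0,0,0,0,0,0,0.01]

```text
t: 7.7
tcp_pos: [0.4383, 0.3481, 0.1918]
tool_rot: [0.667, 0.745, 0.001, 0.0]
contact_force: [-0.0, 0.2, -5.7]
width: 0.0156
gripper_force: 78.3
```

Run:
```python
from h import *
s=st();c,im,d=snap('wrist','w4');P=cloud(c,d);Rm=R.from_quat(s['tool_rot']).as_matrix();T=(P-s['tcp_pos'])@Rm
# handle top profile along tool x
m=(abs(T[...,1])<.002)&(T[...,0]>.02)&(T[...,0]<.115)&(T[...,2]<.05)&(T[...,2]>-.05);q=T[m]
for b in np.arange(.02,.115,.015):
    k=(q[:,0]>b)&(q[:,0]<b+.015);print(b.round(3),k.sum(),np.round(np.median(q[k],0),4) if k.any() else '')
plan([.42,-.288,.21],165.6,20,.01)
```

```text
t 7.7 tcp [0.4383 0.3481 0.1918] z-ax [ 0.002  0.001 -1.   ] yaw(x) 96.4 w 0.0156 F [-0.   0.2 -5.7] g 78.3 q [0.65 0.39 1.82 0.   0.93 0.54]
0.02 545 [ 0.0279  0.     -0.0152]
0.035 580 [ 0.0426  0.     -0.0149]
0.05 634 [ 0.0576  0.     -0.0145]
0.065 681 [ 0.0727  0.0001 -0.0135]
0.08 775 [ 0.0876  0.0001 -0.0124]
0.095 699 [ 0.1016 -0.0002 -0.011 ]
0.11 0 
d [-0.0178 -0.6357  0.0193] dyaw 69.2 per-row 0.0318
[[-0.0315,-0.0044,-0.001,0.0,0.0,np.float64(-3.46),0.01],[-0.0312,-0.0063,-0.001,0.0,0.0,np.float64(-3.46),0.01],[-0.0307,-0.0082,-0.001,0.0,0.0,np.float64(-3.46),0.01],[-0.0302,-0.01,-0.001,0.0,0.0,np.float64(-3.46),0.01],[-0.0295,-0.0118,-0.001,0.0,0.0,np.float64(-3.46),0.01],[-0.0287,-0.0136,-0.001,0.0,0.0,np.float64(-3.46),0.01],[-0.0279,-0.0153,-0.001,0.0,0.0,np.float64(-3.46),0.01],[-0.0269,-0.017,-0.001,0.0,0.0,np.float64(-3.46),0.01],[-0.0258,-0.0185,-0.001,0.0,0.0,np.float64(-3.46),0.01],[-0.0247,-0.0201,-0.001,0.0,0.0,np.float64(-3.46),0.01],[-0.0234,-0.0215,-0.001,0.0,0.0,np.float64(-3.46),0.01],[-0.0221,-0.0229,-0.001,0.0,0.0,np.float64(-3.46),0.01]]
[[-0.0206,-0.0242,-0.001,0.0,0.0,np.float64(-3.46),0.01],[-0.0191,-0.0254,-0.001,0.0,0.0,np.float64(-3.46),0.01],[-0.0176,-0.0265,-0.001,0.0,0.0,np.float64(-3.46),0.01],[-0.0159,-0.0275,-0.001,0.0,0.0,np.float64(-3.46),0.01],[-0.0143,-0.0284,-0.001,0.0,0.0,np.float64(-3.46),0.01],[-0.0125,-0.0292,-0.001,0.0,0.0,np.float64(-3.46),0.01],[-0.0107,-0.0299,-0.001,0.0,0.0,np.float64(-3.46),0.01],[-0.0089,-0.0305,-0.001,0.0,0.0,np.float64(-3.46),0.01]]
```

Call:
servo_tool:
  steps:
    - [-0.0315,-0.0045,-0.001,0,0,-3.46,0.01]
    - [-0.031,-0.0065,-0.001,0,0,-3.46,0.01]
    - [-0.0305,-0.008,-0.001,0,0,-3.46,0.01]
    - [-0.03,-0.01,-0.001,0,0,-3.46,0.01]
    - [-0.0295,-0.012,-0.001,0,0,-3.46,0.01]
    - [-0.0285,-0.0135,-0.001,0,0,-3.46,0.01]
    - [-0.028,-0.0155,-0.001,0,0,-3.46,0.01]
    - [-0.027,-0.017,-0.001,0,0,-3.46,0.01]
    - [-0.026,-0.0185,-0.001,0,0,-3.46,0.01]
    - [-0.0245,-0.02,-0.001,0,0,-3.46,0.01]
    - [-0.0235,-0.0215,-0.001,0,0,-3.46,0.01]
    - [-0.022,-0.023,-0.001,0,0,-3.46,0.01]

```text
t: 8.95
tcp_pos: [0.4259, -0.0343, 0.2015]
tool_rot: [0.358, 0.934, -0.0, -0.001]
contact_force: [0.7, -0.7, -6.0]
width: 0.0159
gripper_force: 78.3
```

Call:
servo_tool:
  steps:
    - [-0.0205,-0.024,-0.001,0,0,-3.46,0.01]
    - [-0.019,-0.0255,-0.001,0,0,-3.46,0.01]
    - [-0.0175,-0.0265,-0.001,0,0,-3.46,0.01]
    - [-0.016,-0.0275,-0.001,0,0,-3.46,0.01]
    - [-0.0145,-0.0285,-0.001,0,0,-3.46,0.01]
    - [-0.0125,-0.029,-0.001,0,0,-3.46,0.01]
    - [-0.0105,-0.03,-0.001,0,0,-3.46,0.01]
    - [-0.009,-0.0305,-0.001,0,0,-3.46,0.01]
    - [0,0,0,0,0,0,0.01]
    - [0,0,0,0,0,0,0.01]

```text
t: 9.95
tcp_pos: [0.4188, -0.2871, 0.2091]
tool_rot: [0.126, 0.992, 0.001, -0.001]
contact_force: [-1.1, 0.4, -6.1]
width: 0.0156
gripper_force: 78.8
```

Run:
```python
from h import *
w=np.load('pics/w3.npz');c3={k:w[k] for k in('vfov','cx','cy','cam_to_world')}
s=st();c,im,d=snap('wrist','w5')
def prof(c,d,tp,q):
    T=(cloud(c,d)-tp)@R.from_quat(q).as_matrix()
    m=(abs(T[...,1])<.002)&(T[...,0]>.02)&(T[...,0]<.11)&(T[...,2]<.0)&(T[...,2]>-.05);t=T[m];print(np.round(np.polyfit(t[:,0]-.06,t[:,2],2),4))
prof(c3,w['d'],np.array([.4384,.3481,.019]),[0.667,0.745,0.001,0])
prof(c,d,s['tcp_pos'],s['tool_rot'])
plan([.5146,-.288,.10],165.6,12,.01)
```

```text
t 9.95 tcp [ 0.4188 -0.2871  0.2091] z-ax [-0.002  0.002 -1.   ] yaw(x) 165.47 w 0.0156 F [-1.1  0.4 -6.1] g 78.8 q [-0.62  0.3   1.91  0.    0.93 -1.94]
[ 0.6979  0.0508 -0.0101]
[ 0.7128  0.0521 -0.0143]
d [ 0.0958 -0.0016 -0.1092] dyaw 0.07 per-row 0.0121
[[-0.0078,0.0019,0.0091,0.0,0.0,np.float64(-0.01),0.01],[-0.0078,0.0019,0.0091,0.0,0.0,np.float64(-0.01),0.01],[-0.0078,0.0019,0.0091,0.0,0.0,np.float64(-0.01),0.01],[-0.0078,0.0019,0.0091,0.0,0.0,np.float64(-0.01),0.01],[-0.0078,0.0019,0.0091,0.0,0.0,np.float64(-0.01),0.01],[-0.0078,0.0019,0.0091,0.0,0.0,np.float64(-0.01),0.01],[-0.0078,0.0019,0.0091,0.0,0.0,np.float64(-0.01),0.01],[-0.0078,0.0019,0.0091,0.0,0.0,np.float64(-0.01),0.01],[-0.0078,0.0019,0.0091,0.0,0.0,np.float64(-0.01),0.01],[-0.0078,0.0019,0.0091,0.0,0.0,np.float64(-0.01),0.01],[-0.0078,0.0019,0.0091,0.0,0.0,np.float64(-0.01),0.01],[-0.0078,0.0019,0.0091,0.0,0.0,np.float64(-0.01),0.01]]
```

View pics/w5.png

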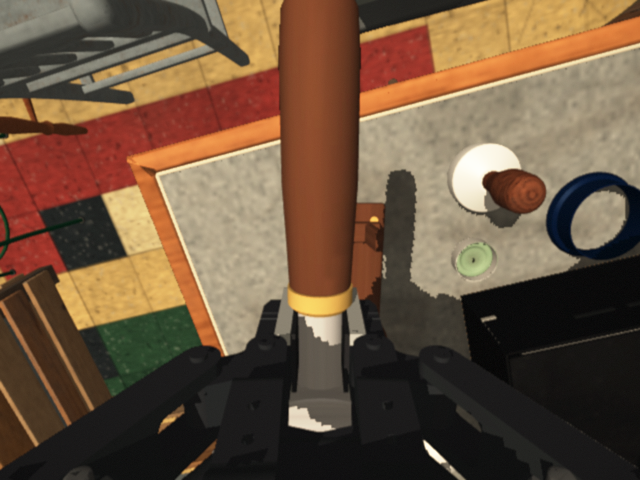

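The portafilter hangs level: the handle's slope is the same to 0.001 as it was on the counter. The stand's fork shows at (372,230), beyond the handle at the right. Now over the cradle.

Call:
servo_tool:
  steps:
    - [-0.0115,0.0029,0.01,0,0,0,0.01]
    - [-0.0115,0.0029,0.01,0,0,0,0.01]
    - [-0.0115,0.0029,0.01,0,0,0,0.01]
    - [-0.0115,0.0029,0.01,0,0,0,0.01]
    - [-0.0115,0.0029,0.01,0,0,0,0.01]
    - [-0.0115,0.0029,0.01,0,0,0,0.01]
    - [-0.0115,0.0029,0.01,0,0,0,0.01]
    - [-0.0113,0.0029,0.01,0,0,0,0.01]
    - [0,0,0.018,0,0,0,0.01]
    - [0,0,0.018,0,0,0,0.01]
    - [0,0,0.018,0,0,0,0.01]
    - [0,0,0,0,0,0,0.01]

```text
t: 11.2
tcp_pos: [0.5132, -0.2866, 0.0736]
tool_rot: [0.125, 0.992, 0.001, -0.002]
contact_force: [-1.4, 0.1, -7.1]
width: 0.0154
gripper_force: 78.6
```

Run:
```python
from h import *
s=st();c,im,d=snap('wrist','w6');np.savez('pics/w6.npz',d=d,**c)
P=cloud(c,d)
u=np.array([np.cos(np.radians(-14.4)),np.sin(np.radians(-14.4))]);v=np.array([-u[1],u[0]])
L=np.stack([(P[...,:2]-[.5698,-.3022])@u,(P[...,:2]-[.5698,-.3022])@v,P[...,2]],-1)
# fork posts and handle in the stand's frame near x=-125
m=(abs(L[...,0]+.125)<.02)&(abs(L[...,1])<.045)&(L[...,2]>.02);q=L[m]
for lo,hi in((.02,.045),(.045,.12)):
    k=(q[:,2]>lo)&(q[:,2]<hi);
    if k.any(): print(lo,k.sum(),np.round(np.percentile(q[k],[2,50,98],axis=0),4).tolist())
plan([.5134,-.2877,.04],165.6,4,.01)
```

```text
t 11.2 tcp [ 0.5132 -0.2866  0.0736] z-ax [-0.004  0.002 -1.   ] yaw(x) 165.6 w 0.0154 F [-1.4  0.1 -7.1] g 78.6 q [-0.53  0.61  1.8   0.    0.74 -1.85]
0.02 2472 [[-0.133, -0.0282, 0.0216], [-0.1247, -0.0181, 0.0386], [-0.116, 0.0297, 0.0412]]
0.045 10430 [[-0.1443, -0.01, 0.0785], [-0.1263, 0.0019, 0.0862], [-0.106, 0.014, 0.0891]]
d [-0.0005 -0.0006 -0.035 ] dyaw 0.01 per-row 0.0088
[[0.0001,-0.0002,0.0087,0.0,0.0,np.float64(-0.0),0.01],[0.0001,-0.0002,0.0087,0.0,0.0,np.float64(-0.0),0.01],[0.0001,-0.0002,0.0087,0.0,0.0,np.float64(-0.0),0.01],[0.0001,-0.0002,0.0087,0.0,0.0,np.float64(-0.0),0.01]]
```

View pics/w6.png

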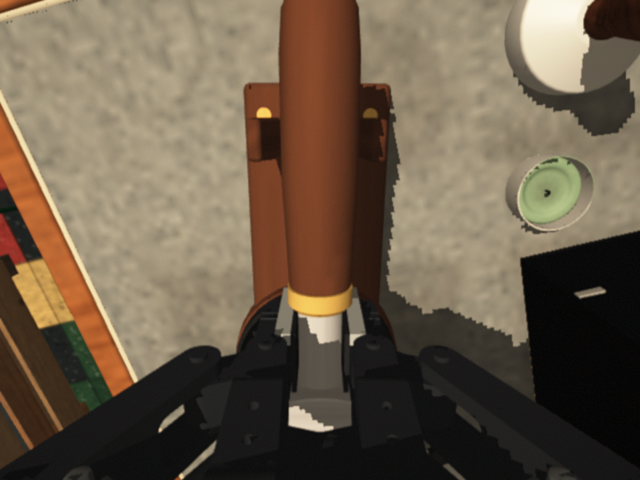

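The handle lies over the fork, with the gold pins at (264,113) and (370,113) either side of it. Lateral error is about 1 mm. I'll lower gently.

Call:
servo_tool:
  steps:
    - [0,-0.0008,0.012,0,0,0,0.01]
    - [0,0,0.012,0,0,0,0.01]
    - [0,0,0.008,0,0,0,0.01]
    - [0,0,0.005,0,0,0,0.01]
    - [0,0,0.002,0,0,0,0.01]
    - [0,0,0.002,0,0,0,0.01]
    - [0,0,0,0,0,0,0.01]
    - [0,0,0,0,0,0,0.01]

```text
t: 12.05
tcp_pos: [0.5144, -0.2884, 0.0356]
tool_rot: [0.125, 0.992, -0.0, 0.0]
contact_force: [0.6, 0.4, -6.3]
width: 0.0154
gripper_force: 78.9
```

Call:
servo_tool:
  steps:
    - [0,0,0.002,0,0,0,0.01]
    - [0,0,0.002,0,0,0,0.01]
    - [0,0,0,0,0,0,0.01]
    - [0,0,0,0,0,0,0.01]

```text
t: 12.45
tcp_pos: [0.5141, -0.2882, 0.0312]
tool_rot: [0.125, 0.992, 0.0, -0.0]
contact_force: [0.4, -0.3, -6.6]
width: 0.0156
gripper_force: 78.9
```

Call:
servo_tool:
  steps:
    - [0,0,0.0015,0,0,0,0.01]
    - [0,0,0.001,0,0,0,0.01]
    - [0,0,0,0,0,0,0.01]
    - [0,0,0,0,0,0,0.01]

```text
t: 12.85
tcp_pos: [0.5141, -0.2882, 0.0288]
tool_rot: [0.125, 0.992, 0.0, -0.0]
contact_force: [0.4, -0.3, -5.5]
width: 0.0157
gripper_force: 79.1
```

Call:
servo_tool:
  steps:
    - [0,0,0.0007,0,0,0,0.01]
    - [0,0,0.0005,0,0,0,0.01]
    - [0,0,0,0,0,0,0.01]
    - [0,0,0,0,0,0,0.01]

```text
t: 13.25
tcp_pos: [0.5142, -0.2883, 0.0286]
tool_rot: [0.125, 0.992, -0.0, 0.0]
contact_force: [-4.2, 1.5, 5.0]
width: 0.0157
gripper_force: 80.3
```

Call:
servo_tool:
  steps:
    - [0,0,-0.0005,0,0,0,0.02]
    - [0,0,0,0,0,0,0.03]
    - [0,0,0,0,0,0,0.05]
    - [0,0,0,0,0,0,0.085]
    - [0,0,0,0,0,0,0.085]
    - [0,0,-0.01,0,0,0,0.085]
    - [0,0,-0.03,0,0,0,0.085]
    - [0.01,0,-0.04,0,0,0,0.085]
    - [0.015,0,-0.04,0,0,0,0.085]
    - [0.015,0,-0.04,0,0,0,0.085]
    - [0,0,-0.03,0,0,0,0.085]
    - [0,0,0,0,0,0,0.085]

```text
t: 14.45
tcp_pos: [0.4774, -0.2797, 0.2235]
tool_rot: [0.125, 0.992, -0.002, 0.004]
contact_force: [1.0, -0.4, 0.6]
width: 0.0853
gripper_force: 0.0
```

Run:
```python
from h import *
from scipy.optimize import least_squares
s=st();c,im,d=snap('wrist','w7');np.savez('pics/w7.npz',d=d,**c);P=cloud(c,d)
C=np.array([.5698,-.3022])
r=np.hypot(P[...,0]-C[0],P[...,1]-C[1])
q=P[(abs(P[...,2]-.048)<.003)&(r<.045)&(r>.03)]
x=least_squares(lambda v:np.clip(abs(np.hypot(*(q[:,:2]-v).T)-.0367)-.0023,0,.006),C).x
print('rim',np.round(x,4),len(q),np.median(q[:,2]),'floor',np.median(P[r<.02][:,2]))
u=np.array([np.cos(np.radians(-14.4)),np.sin(np.radians(-14.4))])
A=np.c_[q[:,:2]-C,np.ones(len(q))];print('rim tilt',np.round(np.linalg.lstsq(A,q[:,2],rcond=None)[0],3))
# tamper etc from here
for n in('tamper','dosing_funnel'):
    for t in models.trace('wrist',n)[:1]: print(n,t['confidence'],np.round(t['bbox']))
plan([.475,.126,.21],180,14)
```

```text
t 14.45 tcp [ 0.4774 -0.2797  0.2235] z-ax [ 0.008 -0.005 -1.   ] yaw(x) 165.59 w 0.0853 F [ 1.  -0.4  0.6] g 0.0 q [-0.55  0.34  1.81 -0.    0.98 -1.87]
rim [ 0.5704 -0.3016] 1327 0.04750585902726018 floor 0.020591539068185116
rim tilt [-0.001  0.001  0.047]
tamper 0.65 [427.  69. 521. 142.]
dosing_funnel 0.58 [527. 101. 634. 196.]
d [-2.000e-04  4.041e-01 -8.100e-03] dyaw 14.4 per-row 0.0289
[[0.0072,0.028,0.0006,0.0,0.0,np.float64(-1.03),0.085],[0.0067,0.0281,0.0006,0.0,0.0,np.float64(-1.03),0.085],[0.0062,0.0282,0.0006,0.0,0.0,np.float64(-1.03),0.085],[0.0057,0.0283,0.0006,0.0,0.0,np.float64(-1.03),0.085],[0.0052,0.0284,0.0006,0.0,0.0,np.float64(-1.03),0.085],[0.0047,0.0285,0.0006,0.0,0.0,np.float64(-1.03),0.085],[0.0041,0.0286,0.0006,0.0,0.0,np.float64(-1.03),0.085],[0.0036,0.0286,0.0006,0.0,0.0,np.float64(-1.03),0.085],[0.0031,0.0287,0.0006,0.0,0.0,np.float64(-1.03),0.085],[0.0026,0.0287,0.0006,0.0,0.0,np.float64(-1.03),0.085],[0.0021,0.0288,0.0006,0.0,0.0,np.float64(-1.03),0.085],[0.0016,0.0288,0.0006,0.0,0.0,np.float64(-1.03),0.085]]
[[0.001,0.0288,0.0006,0.0,0.0,np.float64(-1.03),0.085],[0.0005,0.0289,0.0006,0.0,0.0,np.float64(-1.03),0.085]]
```

View pics/w7.png

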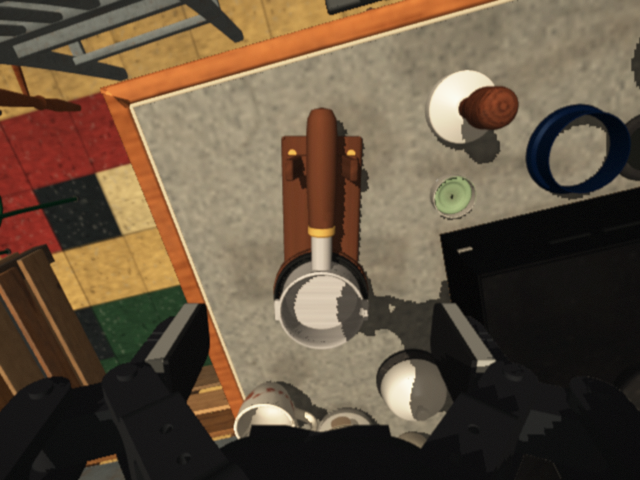

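The portafilter is seated: cup at (322,308), handle in the fork at (322,160), rim 47.5 mm high and level. The white sugar bowl at (412,388) stands near the cup. Next, the basket.

Call:
servo_tool:
  steps:
    - [0.007,0.028,0.0005,0,0,-1,0.085]
    - [0.0065,0.028,0.0005,0,0,-1,0.085]
    - [0.006,0.028,0.0005,0,0,-1,0.085]
    - [0.0055,0.0285,0.0005,0,0,-1,0.085]
    - [0.005,0.0285,0.0005,0,0,-1,0.085]
    - [0.0045,0.0285,0.0005,0,0,-1,0.085]
    - [0.004,0.0285,0.0005,0,0,-1,0.085]
    - [0.0035,0.0285,0.0005,0,0,-1,0.085]
    - [0.003,0.0285,0.0005,0,0,-1,0.085]
    - [0.0025,0.0285,0.0005,0,0,-1,0.085]
    - [0.002,0.029,0.0005,0,0,-1,0.085]
    - [0.0015,0.029,0.0005,0,0,-1,0.085]

```text
t: 15.8
tcp_pos: [0.4769, 0.0687, 0.2105]
tool_rot: [0.021, 1.0, -0.0, -0.002]
contact_force: [-0.7, 0.6, 0.1]
width: 0.0852
gripper_force: 0.0
```

Call:
servo_tool:
  steps:
    - [0.001,0.029,0,0,0,-1,0.085]
    - [0.0005,0.029,0,0,0,-1,0.085]
    - [0,0,0,0,0,0,0.085]
    - [0,0,0,0,0,0,0.085]

```text
t: 16.2
tcp_pos: [0.4775, 0.1258, 0.2108]
tool_rot: [0.003, 1.0, -0.0, -0.001]
contact_force: [-0.5, -0.3, 0.1]
width: 0.0846
gripper_force: 0.0
```

```bash
cat > rim.py <<'E'
from h import *
from scipy.optimize import least_squares
def rimfit(P,C,z,r0,r1,tol=.0025,mask=None):
    """centre of a level annulus r0..r1 at height z near C"""
    C=np.array(C,float)
    for _ in range(4):
        r=np.hypot(P[...,0]-C[0],P[...,1]-C[1]);m=(abs(P[...,2]-z)<tol)&(r<r1+.006)&(r>r0-.006)
        if mask is not None: m&=mask
        q=P[m];mid,h=(r0+r1)/2,(r1-r0)/2
        C=least_squares(lambda v:np.clip(abs(np.hypot(*(q[:,:2]-v).T)-mid)-h,0,.006),C).x
    a=np.arctan2(q[:,1]-C[1],q[:,0]-C[0]);cov=np.histogram(a,12,(-np.pi,np.pi))[0]
    print('rim',np.round(C,4),'n',len(q),'z',np.median(q[:,2]).round(4),'angular',cov.tolist(),'free',np.round(circ(q[:,:2]),4));return C
E
python3 - <<'E'
from rim import *
s=st();c,im,d=snap('wrist','w8');np.savez('pics/w8.npz',d=d,**c);P=cloud(c,d)
for n in('double_basket','single_basket','dosing_funnel','price_card'):
    for t in models.trace('wrist',n)[:2]: m=t['region']&(d>0);print(n,round(t['confidence'],2),np.round(t['bbox']),np.round(np.median(P[m],0),3),np.round(np.percentile(P[m],[2,98],axis=0),3).tolist())
w=np.load('pics/w7.npz');c7={k:w[k] for k in('vfov','cx','cy','cam_to_world')};Q=cloud(c7,w['d'])
r=np.hypot(Q[...,0]-.5704,Q[...,1]+.3016);m=(r>.05)&(r<.13)&(Q[...,2]>.045)&(Q[...,2]<.2)&(Q[...,0]>.48)
v,u=np.where(m);q=Q[m];k=(v<430)
for ang in range(-180,180,20):
    a=np.degrees(np.arctan2(q[:,1]+.3016,q[:,0]-.5704));kk=k&(abs(a-ang)<10)
    if kk.sum()>20: i=np.where(kk)[0];rr=np.hypot(q[i,0]-.5704,q[i,1]+.3016);print(ang,kk.sum(),'rmin',np.percentile(rr,2).round(3),'z',np.percentile(q[i,2],[5,95]).round(3))
E
```

```text
t 16.2 tcp [0.4775 0.1258 0.2108] z-ax [-0.003 -0.001 -1.   ] yaw(x) 179.69 w 0.0846 F [-0.5 -0.3  0.1] g 0.0 q [ 0.23  0.28  1.94 -0.    0.93 -1.33]
double_basket 0.94 [274. 181. 357. 265.] [0.498 0.123 0.003] [[0.46, 0.092, 0.001], [0.524, 0.154, 0.037]]
single_basket 0.95 [156.  95. 246. 190.] [0.425 0.029 0.017] [[0.393, 0.002, 0.001], [0.456, 0.065, 0.029]]
dosing_funnel 0.71 [ 76. 175. 172. 265.] [ 0.489 -0.045  0.013] [[0.456, -0.083, 0.001], [0.526, -0.013, 0.027]]
price_card 0.78 [364. 107. 434. 207.] [0.432 0.186 0.037] [[0.4, 0.171, -0.0], [0.467, 0.216, 0.055]]
-40 221 rmin 0.113 z [0.046 0.05 ]
-20 44 rmin 0.119 z [0.045 0.05 ]
80 762 rmin 0.122 z [0.049 0.108]
100 1282 rmin 0.123 z [0.051 0.108]
160 36 rmin 0.068 z [0.045 0.046]
```

View pics/w8.png

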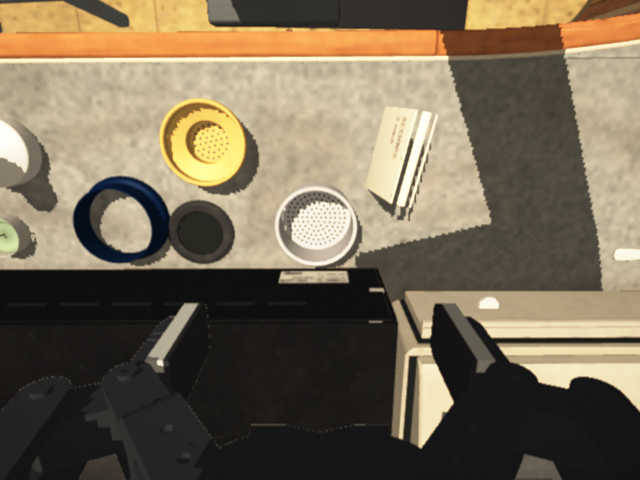

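The wrist view shows the grey basket at (316,226), the brass one at (203,142), the funnel at (121,220), a dark puck at (201,231), the card at (403,155) and the drawer front from row 270 down. The area round the cup is clear to a radius of 110 mm.

Run:
```python
from rim import *
w=np.load('pics/w8.npz');c={k:w[k] for k in('vfov','cx','cy','cam_to_world')};P=cloud(c,w['d'])
C=rimfit(P,(.492,.125),.036,.031,.0345)
F=rimfit(P,(.488,-.048),.026,.0313,.034)
for z in (.05,.09):
    m=(P[...,2]>z)&(P[...,2]<z+.015)&(abs(P[...,1]-C[1])<.06)&(P[...,0]>.5);v,u=np.where(m);k=v<330;print('drawer x',np.percentile(P[m][k][:,0],[1,5]) if k.any() else '')
t=ray(calibration('top'),(300,248),.036);print('top',t)
w=np.load('pics/w7.npz');c7={k:w[k] for k in('vfov','cx','cy','cam_to_world')};rimfit(cloud(c7,w['d']),(.5704,-.3016),.048,.0344,.039)
s=telemetry.read_state();T=(P-s['tcp_pos'])@R.from_quat(s['tool_rot']).as_matrix()
m=(abs(abs(T[...,1])-.0427)<.006)&(T[...,2]>-.05)&(T[...,2]<.03);print('open tip z',np.percentile(T[m][:,2],[50,90,99]).round(4),np.round(np.percentile(T[m][:,0],[1,99]),4))
```

```text
rim [0.4924 0.1232] n 1080 z 0.036 angular [98, 92, 84, 87, 90, 86, 87, 89, 84, 84, 97, 102] free [0.4922 0.1232 0.0326]
rim [ 0.4933 -0.0506] n 711 z 0.0259 angular [45, 56, 71, 79, 71, 61, 51, 40, 51, 66, 65, 55] free [ 0.4933 -0.0503  0.0331]
drawer x [0.5402959  0.54070685]
drawer x [0.54053233 0.54073994]
top [[0.49347327 0.12436981 0.036     ]]
rim [ 0.5706 -0.3017] n 1234 z 0.0477 angular [81, 82, 155, 90, 108, 108, 105, 97, 154, 85, 86, 83] free [ 0.5703 -0.3016  0.0375]
open tip z [-0.0278 -0.0091 -0.0028] [-0.0101  0.0136]
```

Call:
servo_tool:
  steps:
    - [-0.005,-0.0008,0.03,0,0,0,0.069]
    - [-0.005,-0.0008,0.03,0,0,0,0.069]
    - [-0.0049,-0.0009,0.03,0,0,0,0.069]
    - [0,0,0.02,0,0,0,0.069]
    - [0,0,0,0,0,0,0.069]
    - [0,0,0,0,0,0,0.069]

```text
t: 17.05
tcp_pos: [0.4932, 0.1225, 0.1023]
tool_rot: [0.004, 1.0, -0.0, -0.0]
contact_force: [-0.9, 0.3, -0.4]
width: 0.0689
gripper_force: 0.0
```

Run:
```python
from rim import *
s=st();c,im,d=snap('wrist','w9');np.savez('pics/w9.npz',d=d,**c);P=cloud(c,d)
T=(P-s['tcp_pos'])@R.from_quat(s['tool_rot']).as_matrix()
m=(abs(abs(T[...,1])-.036)<.006)&(T[...,2]>-.05)&(T[...,2]<.03)&(abs(T[...,0])<.016);print('tip z',np.percentile(T[m][:,2],[50,90,99,99.8]).round(4))
C=rimfit(P,(.4924,.1232),.036,.031,.0345)
```

```text
t 17.05 tcp [0.4932 0.1225 0.1023] z-ax [-0.001 -0.    -1.   ] yaw(x) 179.55 w 0.0689 F [-0.9  0.3 -0.4] g 0.0 q [ 0.22  0.47  1.97 -0.    0.7  -1.34]
tip z [-0.0271 -0.0059  0.0015  0.003 ]
rim [0.4924 0.1232] n 2469 z 0.0361 angular [244, 216, 194, 193, 197, 194, 192, 195, 198, 196, 215, 235] free [0.492  0.1232 0.0325]
```

Call:
servo_tool:
  steps:
    - [0.0004,0.0004,0.01,0,0,0,0.084]
    - [0,0,0.015,0,0,0,0.084]
    - [0,0,0.02,0,0,0,0.084]
    - [0,0,0.015,0,0,0,0.084]
    - [0,0,0.01,0,0,0,0.084]
    - [0,0,0.0045,0,0,0,0.084]
    - [0,0,0,0,0,0,0.084]
    - [0,0,0,0,0,0,0.084]

```text
t: 17.9
tcp_pos: [0.4932, 0.1235, 0.0281]
tool_rot: [0.004, 1.0, 0.0, 0.0]
contact_force: [-0.1, -0.2, -0.7]
width: 0.0836
gripper_force: 0.0
```

Run:
```python
from rim import *
for i in range(3): st();c=calibration('wrist');
c,im,d=snap('wrist','w10');P=cloud(c,d);st()
C=rimfit(P,(.4924,.1232),.036,.031,.0345)
```

```text
t 17.9 tcp [0.4932 0.1235 0.0281] z-ax [ 0.001  0.    -1.   ] yaw(x) 179.6 w 0.0836 F [-0.1 -0.2 -0.7] g 0.0 q [ 0.22  0.61  1.99  0.    0.54 -1.34]
t 17.9 tcp [0.4932 0.1235 0.0281] z-ax [ 0.001  0.    -1.   ] yaw(x) 179.6 w 0.0836 F [-0.1 -0.2 -0.7] g 0.0 q [ 0.22  0.61  1.99  0.    0.54 -1.34]
t 17.9 tcp [0.4932 0.1235 0.0281] z-ax [ 0.001  0.    -1.   ] yaw(x) 179.6 w 0.0836 F [-0.1 -0.2 -0.7] g 0.0 q [ 0.22  0.61  1.99  0.    0.54 -1.34]
t 17.95 tcp [0.4933 0.1235 0.0282] z-ax [ 0.001  0.    -1.   ] yaw(x) 179.6 w 0.0839 F [ 0.3 -0.   0.4] g 0.0 q [ 0.22  0.61  1.99  0.    0.54 -1.34]
rim [0.4919 0.1216] n 5772 z 0.0361 angular [550, 470, 497, 491, 419, 446, 466, 449, 443, 447, 517, 577] free [0.4918 0.1225 0.0327]
```

Call:
servo_tool:
  steps:
    - [0.0012,0,0.0005,0,0,0,0.084]
    - [0,0,0,0,0,0,0.074]
    - [0,0,0,0,0,0,0.068]
    - [0,0,0,0,0,0,0.064]
    - [0,0,0,0,0,0,0.064]
    - [0,0,0,0,0,0,0.064]
  force: 40

```text
t: 18.55
tcp_pos: [0.4917, 0.1235, 0.0282]
tool_rot: [0.004, 1.0, 0.0, 0.0]
contact_force: [-3.1, 0.2, 12.5]
width: 0.0672
gripper_force: 41.2
```

Call:
servo_tool:
  steps:
    - [0,0,-0.002,0,0,0,0.064]
    - [0,0,-0.006,0,0,0,0.064]
    - [0,0,-0.015,0,0,0,0.064]
    - [0,0,-0.03,0,0,0,0.064]
    - [0.01,0,-0.04,0,0,0,0.064]
    - [0.015,0,-0.04,0,0,0,0.064]
    - [0.015,0,-0.03,0,0,0,0.064]
    - [0.005,0,-0.015,0,0,0,0.064]
    - [0,0,0,0,0,0,0.064]
    - [0,0,0,0,0,0,0.064]

```text
t: 19.55
tcp_pos: [0.4467, 0.1238, 0.2051]
tool_rot: [0.003, 1.0, 0.0, 0.0]
contact_force: [0.2, -0.1, -1.4]
width: 0.067
gripper_force: 45.3
```

Run:
```python
from rim import *
s=st();c,im,d=snap('wrist','w11');P=cloud(c,d)
T=(P-s['tcp_pos'])@R.from_quat(s['tool_rot']).as_matrix()
m=(np.hypot(T[...,0],T[...,1])<.05)&(T[...,2]>-.015)&(T[...,2]<.01)&(abs(T[...,1])<.028)
T2=T.copy();T2[~m]=9
print(m.sum(),np.percentile(T[m][:,2],[5,50,95]).round(4))
rimfit(T2,(0,0),np.median(T[m][:,2]),.031,.0345)
w=np.load('pics/w7.npz');c7={k:w[k] for k in('vfov','cx','cy','cam_to_world')};Q=cloud(c7,w['d']);x=Q[...,0]-.5705;y=Q[...,1]+.3016;r=np.hypot(x,y)
a=np.degrees(np.arctan2(y,x))+14.4
for lo in (80,-100):
    m=(r>.0405)&(r<.047)&(a>lo)&(a<lo+20);print('lug',m.sum(),np.percentile(Q[m][:,2],[5,50,80,95,99]).round(4))
plan([.452,-.3016,.21],179.6,11,.064)
```

```text
t 19.55 tcp [0.4467 0.1238 0.2051] z-ax [ 0.001  0.    -1.   ] yaw(x) 179.6 w 0.067 F [ 0.2 -0.1 -1.4] g 45.3 q [ 0.24  0.24  2.01 -0.    0.89 -1.32]
8369 [-0.0086 -0.0043  0.0086]
rim [-0.0002  0.001 ] n 2125 z -0.0046 angular [373, 290, 64, 5, 133, 239, 237, 121, 0, 1, 291, 371] free [0.0008 0.0011 0.0325]
lug 87 [0.0139 0.022  0.0461 0.0469 0.0475]
lug 100 [0.0141 0.022  0.0463 0.0469 0.0471]
d [ 0.0056 -0.4252  0.0055] dyaw 0.0 per-row 0.0387
[[-0.0008,-0.0387,-0.0005,0.0,0.0,np.float64(-0.0),0.064],[-0.0008,-0.0387,-0.0005,0.0,0.0,np.float64(-0.0),0.064],[-0.0008,-0.0387,-0.0005,0.0,0.0,np.float64(-0.0),0.064],[-0.0008,-0.0387,-0.0005,0.0,0.0,np.float64(-0.0),0.064],[-0.0008,-0.0387,-0.0005,0.0,0.0,np.float64(-0.0),0.064],[-0.0008,-0.0387,-0.0005,0.0,0.0,np.float64(-0.0),0.064],[-0.0008,-0.0387,-0.0005,0.0,0.0,np.float64(-0.0),0.064],[-0.0008,-0.0387,-0.0005,0.0,0.0,np.float64(-0.0),0.064],[-0.0008,-0.0387,-0.0005,0.0,0.0,np.float64(-0.0),0.064],[-0.0008,-0.0387,-0.0005,0.0,0.0,np.float64(-0.0),0.064],[-0.0008,-0.0387,-0.0005,0.0,0.0,np.float64(-0.0),0.064]]
```

View pics/w11.png

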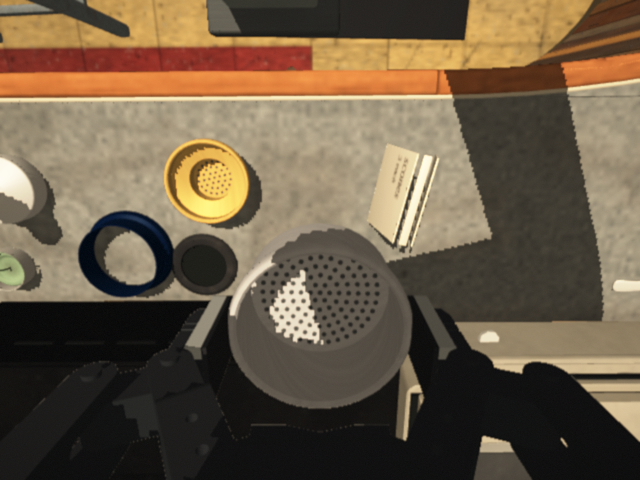

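The basket is held between the pads at (320,320). The single basket, puck, card and funnel are undisturbed.

Call:
servo_tool:
  steps:
    - [0,-0.02,0,0,0,0,0.064]
    - [-0.001,-0.039,0,0,0,0,0.064]
    - [-0.001,-0.039,0,0,0,0,0.064]
    - [-0.001,-0.039,0,0,0,0,0.064]
    - [-0.001,-0.039,0,0,0,0,0.064]
    - [-0.001,-0.039,0,0,0,0,0.064]
    - [-0.001,-0.039,0,0,0,0,0.064]
    - [-0.001,-0.039,0,0,0,0,0.064]
    - [-0.001,-0.039,0,0,0,0,0.064]
    - [-0.001,-0.039,0,0,0,0,0.064]
    - [-0.001,-0.039,0,0,0,0,0.064]
    - [0,-0.015,0,0,0,0,0.064]

```text
t: 20.8
tcp_pos: [0.4534, -0.3044, 0.2034]
tool_rot: [0.005, 1.0, 0.0, -0.001]
contact_force: [0.2, -0.0, -0.3]
width: 0.0668
gripper_force: 45.3
```

Call:
servo_tool:
  steps:
    - [0,0,0,0,0,0,0.064]
    - [0,0,0,0,0,0,0.064]
    - [0,0,0,0,0,0,0.064]

```text
t: 21.1
tcp_pos: [0.4533, -0.2999, 0.2044]
tool_rot: [0.003, 1.0, 0.001, -0.001]
contact_force: [0.5, 0.1, -0.4]
width: 0.0674
gripper_force: 45.3
```

```bash
cat > hand.py <<'E'
from rim import *
def hand(c,d,s,z,r0,r1,tol=.0025):
    T=(cloud(c,d)-s['tcp_pos'])@R.from_quat(s['tool_rot']).as_matrix()
    m=(abs(T[...,1])<.028)&(abs(T[...,2]-z)<.012);T[~m]=9
    C=rimfit(T,(0,0),z,r0,r1,tol)
    r=np.hypot(T[...,0]-C[0],T[...,1]-C[1]);q=T[(r>r0+.0005)&(r<r1)&(T[...,2]<z+.006)]
    A=np.c_[q[:,:2],np.ones(len(q))]
    k=np.ones(len(q),bool)
    for _ in range(6):
        x=np.linalg.lstsq(A[k],q[k,2],rcond=None)[0];e=q[:,2]-A@x;k=abs(e)<max(.0012,2*np.median(abs(e)))
    print('rim plane tilt(x,y),z',np.round(x,4),k.mean().round(2),'tool z spread by x:',[np.percentile(q[abs(q[:,0]-b)<.006][:,2],10).round(4) for b in(-.027,-.0,.027) if (abs(q[:,0]-b)<.006).any()])
    return C
E
python3 - <<'E'
from hand import *
s=st();c,im,d=snap('wrist','w12');C=hand(c,d,s,-.008,.031,.0345)
P=cloud(c,d);P[(abs(P[...,2]-.048)>.01)]=9;rimfit(P,(.5705,-.3016),.048,.0344,.039)
E
```

```text
t 21.1 tcp [ 0.4533 -0.2999  0.2044] z-ax [-0.001  0.001 -1.   ] yaw(x) 179.65 w 0.0674 F [ 0.5  0.1 -0.4] g 45.3 q [-0.61  0.35  1.84  0.    0.95 -2.17]
rim [-0.0005  0.001 ] n 3731 z -0.0077 angular [432, 409, 62, 51, 472, 535, 541, 425, 1, 2, 378, 423] free [-0.0002  0.001   0.0323]
rim plane tilt(x,y),z [ 0.0021  0.0002 -0.0079] 0.7 tool z spread by x: [np.float64(-0.0086), np.float64(-0.0087)]
rim [ 0.5705 -0.3016] n 0 z nan angular [0, 0, 0, 0, 0, 0, 0, 0, 0, 0, 0, 0] free [0. 0. 0.]
  return _methods._mean(a, axis=axis, dtype=dtype,
  ret = ret.dtype.type(ret / rcount)
```

Call:
servo_tool:
  steps:
    - [-0.012,0,0.008,0,0,0,0.064]
    - [-0.012,0,0.008,0,0,0,0.064]
    - [-0.012,0,0.008,0,0,0,0.064]
    - [-0.012,-0.0012,0.008,0,0,0,0.064]
    - [-0.012,0,0.008,0,0,0,0.064]
    - [-0.012,0,0.008,0,0,0,0.064]
    - [-0.012,0,0.008,0,0,0,0.064]
    - [-0.012,0,0.008,0,0,0,0.064]
    - [-0.012,0,0.01,0,0,0,0.064]
    - [-0.0088,0,0.03,0,0,0,0.064]
    - [0,0,0,0,0,0,0.064]
    - [0,0,0,0,0,0,0.064]

```text
t: 22.35
tcp_pos: [0.57, -0.303, 0.1003]
tool_rot: [0.003, 1.0, 0.001, -0.001]
contact_force: [0.0, 0.4, -0.3]
width: 0.0672
gripper_force: 45.7
```

Call:
servo_tool:
  steps:
    - [0,0,0,0,0,0,0.064]
    - [0,0,0,0,0,0,0.064]

```text
t: 22.55
tcp_pos: [0.5707, -0.3038, 0.1024]
tool_rot: [0.004, 1.0, -0.0, 0.001]
contact_force: [0.3, -0.3, -1.1]
width: 0.0674
gripper_force: 45.7
```

Run:
```python
from hand import *
s=st();c,im,d=snap('wrist','w13');C=hand(c,d,s,-.008,.031,.0345)
P=cloud(c,d);T=(P-s['tcp_pos'])@R.from_quat(s['tool_rot']).as_matrix()
q=P[(abs(P[...,2]-.048)<.003)&(np.hypot(P[...,0]-.5705,P[...,1]+.3016)<.045)&(T[...,2]>.015)]
print('visible cup rim pts',len(q),np.round(np.percentile(q,[5,95],axis=0),4).tolist() if len(q) else '')
if len(q)>50:
    from scipy.optimize import least_squares
    print(least_squares(lambda v:np.clip(abs(np.hypot(*(q[:,:2]-v).T)-.0367)-.0023,0,.006),[.5705,-.3016]).x)
```

```text
t 22.55 tcp [ 0.5707 -0.3038  0.1024] z-ax [ 0.002 -0.001 -1.   ] yaw(x) 179.58 w 0.0674 F [ 0.3 -0.3 -1.1] g 45.7 q [-0.51  0.63  1.66 -0.    0.86 -2.07]
rim [-0.0005  0.0011] n 3709 z -0.0076 angular [417, 411, 62, 50, 478, 533, 537, 422, 2, 2, 377, 418] free [-0.0002  0.001   0.0323]
rim plane tilt(x,y),z [ 0.0016 -0.0001 -0.0078] 0.71 tool z spread by x: [np.float64(-0.0085), np.float64(-0.0086)]
visible cup rim pts 2083 [[0.5336, -0.3413, 0.0454], [0.5722, -0.2638, 0.0491]]
[ 0.57001882 -0.30247917]
```

View pics/w13.png

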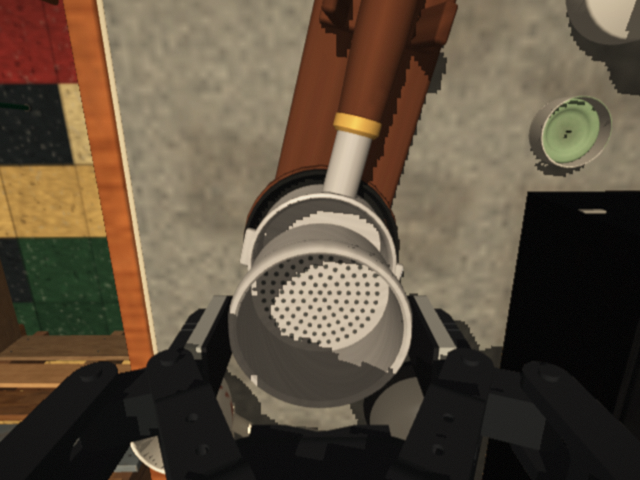

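The basket is over the cup: cup rim at (320,230) behind the basket at (320,325). It is level and about 1 mm off, which I'll correct while lowering.

Call:
servo_tool:
  steps:
    - [0.0008,0.0008,0.01,0,0,0,0.064]
    - [0,0,0.01,0,0,0,0.064]
    - [0,0,0.004,0,0,0,0.064]
    - [0,0,0.003,0,0,0,0.064]
    - [0,0,0.003,0,0,0,0.064]
    - [0,0,0.003,0,0,0,0.064]
    - [0,0,0.003,0,0,0,0.064]
    - [0,0,0,0,0,0,0.064]
    - [0,0,0,0,0,0,0.064]

```text
t: 23.5
tcp_pos: [0.5697, -0.3025, 0.0652]
tool_rot: [0.004, 1.0, -0.0, 0.0]
contact_force: [0.1, -0.6, 0.1]
width: 0.067
gripper_force: 45.7
```

Call:
servo_tool:
  steps:
    - [0,0,0.004,0,0,0,0.064]
    - [0,0,0.004,0,0,0,0.064]
    - [0,0,0.004,0,0,0,0.064]
    - [0,0,0.002,0,0,0,0.064]
    - [0,0,0.001,0,0,0,0.064]
    - [0,0,0,0,0,0,0.064]
    - [0,0,0,0,0,0,0.064]

```text
t: 24.2
tcp_pos: [0.5698, -0.3026, 0.0522]
tool_rot: [0.003, 1.0, -0.0, 0.0]
contact_force: [-5.3, 4.0, 19.3]
width: 0.0673
gripper_force: 56.1
```

Call:
servo_tool:
  steps:
    - [0,0,-0.002,0,0,0,0.064]
    - [0.0008,0.0006,0,0,0,0,0.064]
    - [0,0,0.001,0,0,0,0.064]
    - [0,0,0,0,0,0,0.064]

```text
t: 24.6
tcp_pos: [0.5695, -0.3024, 0.0522]
tool_rot: [0.004, 1.0, -0.0, 0.001]
contact_force: [-1.8, 0.7, 10.7]
width: 0.067
gripper_force: 52.4
```

```bash
python3 - <<'E'
from hand import *
s=st();c,im,d=snap('wrist','w14');C=hand(c,d,s,-.008,.031,.0345)
P=cloud(c,d);T=(P-s['tcp_pos'])@R.from_quat(s['tool_rot']).as_matrix()
q=P[(abs(P[...,2]-.048)<.003)&(np.hypot(P[...,0]-.570,P[...,1]+.3025)<.045)&(np.hypot(P[...,0]-.570,P[...,1]+.3025)>.0352)&(abs(T[...,1])<.025)]
print(len(q),np.median(q[:,2]))
m=(abs(abs(T[...,1])-.036)<.009)&(T[...,2]>-.02)&(T[...,2]<.008)&(T[...,0]<.0135)&(T[...,0]>.008)
print('tips',np.percentile(T[m][:,2],[50,90,97,99]).round(4))
E
python3 -c "
import cv2;i=cv2.imread('pics/w14.png')[150:440,170:480];cv2.imwrite('pics/w14c.png',cv2.resize(i,None,fx=2,fy=2))"
```

```text
t 24.6 tcp [ 0.5695 -0.3024  0.0522] z-ax [ 0.001 -0.001 -1.   ] yaw(x) 179.6 w 0.067 F [-1.8  0.7 10.7] g 52.4 q [-0.51  0.7   1.67 -0.    0.77 -2.07]
rim [-0.0006  0.001 ] n 3770 z -0.0077 angular [429, 415, 71, 53, 478, 545, 561, 415, 1, 2, 366, 434] free [-0.0002  0.0011  0.0324]
rim plane tilt(x,y),z [ 0.002   0.0007 -0.0078] 0.72 tool z spread by x: [np.float64(-0.0086), np.float64(-0.0086)]
1100 0.04811608974344578
tips [-0.0078  0.0051  0.0063  0.007 ]
```

View pics/w14c.png

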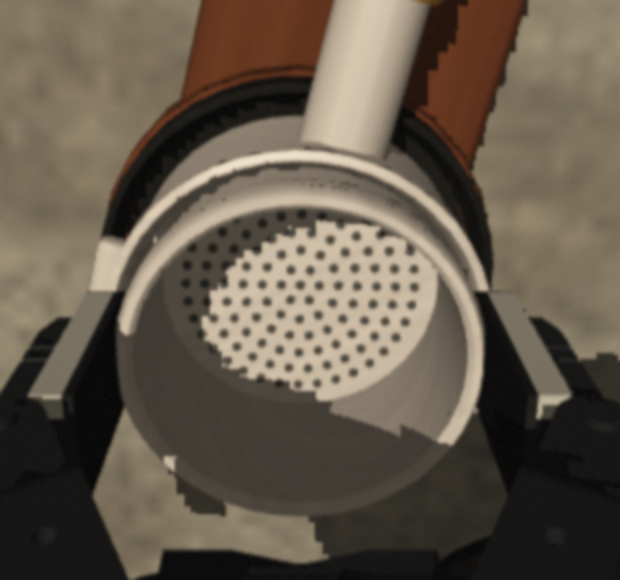

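The fingertips rest on the cup's lip (crop about (470,290)) with the basket still 4 mm above its seat, so I gripped it too low. I won't drop it. I'll lift it out, set it back on its old spot and regrip 5 mm higher.

Call:
servo_tool:
  steps:
    - [0,0,-0.003,0,0,0,0.064]
    - [0,0,-0.01,0,0,0,0.064]
    - [0,0,-0.02,0,0,0,0.064]
    - [0,0,-0.03,0,0,0,0.064]
    - [0.01,0,-0.035,0,0,0,0.064]
    - [0.02,0.01,-0.035,0,0,0,0.064]
    - [0.03,0.02,-0.02,0,0,0,0.064]
    - [0.03,0.03,0,0,0,0,0.064]
    - [0.02,0.035,0,0,0,0,0.064]
    - [0.008,0.04,0,0,0,0,0.064]
    - [0,0.04,0,0,0,0,0.064]
    - [0,0.04,0,0,0,0,0.064]

```text
t: 25.85
tcp_pos: [0.4515, -0.0847, 0.2044]
tool_rot: [0.004, 1.0, 0.0, -0.0]
contact_force: [1.0, -0.9, -1.0]
width: 0.067
gripper_force: 45.7
```

Call:
servo_tool:
  steps:
    - [0,0.04,0,0,0,0,0.064]
    - [0,0.04,0,0,0,0,0.064]
    - [0,0.04,0,0,0,0,0.064]
    - [0,0.04,0,0,0,0,0.064]
    - [0,0.035,0,0,0,0,0.064]
    - [0,0.02,0,0,0,0,0.064]
    - [0,0,0,0,0,0,0.064]
    - [0,0,0,0,0,0,0.064]

```text
t: 26.65
tcp_pos: [0.4534, 0.1288, 0.2041]
tool_rot: [0.003, 1.0, -0.0, -0.0]
contact_force: [-0.5, 0.4, -1.5]
width: 0.0674
gripper_force: 45.7
```

Run:
```python
from hand import *
s=st();plan([.4915,.1238,.04],179.6,9,.064)
```

```text
t 26.65 tcp [0.4534 0.1288 0.2041] z-ax [-0.001 -0.    -1.   ] yaw(x) 179.68 w 0.0674 F [-0.5  0.4 -1.5] g 45.7 q [ 0.25  0.25  1.99 -0.    0.9  -1.31]
d [ 0.0381 -0.005  -0.1641] dyaw -0.08 per-row 0.0187
[[-0.0042,-0.0005,0.0182,0.0,0.0,np.float64(0.01),0.064],[-0.0042,-0.0005,0.0182,0.0,0.0,np.float64(0.01),0.064],[-0.0042,-0.0005,0.0182,0.0,0.0,np.float64(0.01),0.064],[-0.0042,-0.0005,0.0182,0.0,0.0,np.float64(0.01),0.064],[-0.0042,-0.0005,0.0182,0.0,0.0,np.float64(0.01),0.064],[-0.0042,-0.0005,0.0182,0.0,0.0,np.float64(0.01),0.064],[-0.0042,-0.0005,0.0182,0.0,0.0,np.float64(0.01),0.064],[-0.0042,-0.0005,0.0182,0.0,0.0,np.float64(0.01),0.064],[-0.0042,-0.0005,0.0182,0.0,0.0,np.float64(0.01),0.064]]
```

Call:
servo_tool:
  steps:
    - [-0.01,-0.0015,0.025,0,0,0,0.064]
    - [-0.01,-0.0015,0.03,0,0,0,0.064]
    - [-0.01,-0.002,0.03,0,0,0,0.064]
    - [-0.008,0,0.03,0,0,0,0.064]
    - [0,0,0.025,0,0,0,0.064]
    - [0,0,0.015,0,0,0,0.064]
    - [0,0,0.009,0,0,0,0.064]
    - [0,0,0.005,0,0,0,0.064]
    - [0,0,0.003,0,0,0,0.064]
    - [0,0,0.002,0,0,0,0.064]
    - [0,0,0,0,0,0,0.064]
    - [0,0,0,0,0,0,0.064]

```text
t: 27.85
tcp_pos: [0.4922, 0.1238, 0.0307]
tool_rot: [0.003, 1.0, 0.0, 0.0]
contact_force: [0.3, 0.3, -0.5]
width: 0.0673
gripper_force: 45.7
```

Call:
servo_tool:
  steps:
    - [0,0,0.0015,0,0,0,0.064]
    - [0,0,0.001,0,0,0,0.064]
    - [0,0,0.0005,0,0,0,0.064]
    - [0,0,0,0,0,0,0.064]
    - [0,0,0,0,0,0,0.064]

```text
t: 28.35
tcp_pos: [0.4921, 0.1238, 0.0282]
tool_rot: [0.003, 1.0, 0.0, 0.0]
contact_force: [-3.4, -0.7, 12.9]
width: 0.0673
gripper_force: 46.8
```

Call:
servo_tool:
  steps:
    - [0,0,-0.0005,0,0,0,0.075]
    - [0,0,0,0,0,0,0.08]
    - [0,0,-0.0025,0,0,0,0.08]
    - [0,0,-0.0025,0,0,0,0.08]
    - [0,0,0,0,0,0,0.08]
    - [0,0,0,0,0,0,0.08]

```text
t: 28.95
tcp_pos: [0.4919, 0.1236, 0.0327]
tool_rot: [0.004, 1.0, 0.0, 0.0]
contact_force: [-0.5, 0.2, -0.1]
width: 0.08
gripper_force: 0.0
```

Call:
servo_tool:
  steps:
    - [0,0,0,0,0,0,0.072]
    - [0,0,0,0,0,0,0.066]
    - [0,0,0,0,0,0,0.064]
    - [0,0,0,0,0,0,0.064]
    - [0,0,0,0,0,0,0.064]
  force: 50

```text
t: 29.45
tcp_pos: [0.4918, 0.1237, 0.0333]
tool_rot: [0.004, 1.0, 0.0, 0.0]
contact_force: [-3.0, -0.5, 10.9]
width: 0.0667
gripper_force: 52.6
```

Call:
servo_tool:
  steps:
    - [0,0,-0.003,0,0,0,0.064]
    - [0,0,-0.01,0,0,0,0.064]
    - [0,0,-0.025,0,0,0,0.064]
    - [0.005,0,-0.04,0,0,0,0.064]
    - [0.015,-0.01,-0.04,0,0,0,0.064]
    - [0.015,-0.025,-0.035,0,0,0,0.064]
    - [0.005,-0.035,-0.018,0,0,0,0.064]
    - [0,-0.04,0,0,0,0,0.064]
    - [0,-0.04,0,0,0,0,0.064]
    - [0,-0.04,0,0,0,0,0.064]
    - [0,-0.04,0,0,0,0,0.064]
    - [0,-0.04,0,0,0,0,0.064]

```text
t: 30.65
tcp_pos: [0.4495, -0.1477, 0.2042]
tool_rot: [0.004, 1.0, -0.0, 0.0]
contact_force: [0.6, -0.2, -0.7]
width: 0.0663
gripper_force: 56.2
```

Call:
servo_tool:
  steps:
    - [0,-0.04,0,0,0,0,0.064]
    - [0,-0.04,0,0,0,0,0.064]
    - [0,-0.04,0,0,0,0,0.064]
    - [-0.01,-0.03,0,0,0,0,0.064]
    - [-0.02,-0.007,0,0,0,0,0.064]
    - [-0.03,0,0.01,0,0,0,0.064]
    - [-0.03,0,0.03,0,0,0,0.064]
    - [-0.02,0,0.03,0,0,0,0.064]
    - [-0.008,0,0.025,0,0,0,0.064]
    - [0,0,0,0,0,0,0.064]
    - [0,0,0,0,0,0,0.064]
    - [0,0,0,0,0,0,0.064]

```text
t: 31.85
tcp_pos: [0.567, -0.3043, 0.1103]
tool_rot: [0.004, 1.0, -0.0, 0.001]
contact_force: [0.1, 0.2, -1.0]
width: 0.0662
gripper_force: 56.4
```

```bash
cat > over.py <<'E'
from hand import *
def over(name,z,r0,r1,bz,b0,b1,C=(.570,-.3025)):
    s=st();c,im,d=snap('wrist',name);H=hand(c,d,s,z,r0,r1)
    Rm=R.from_quat(s['tool_rot']).as_matrix();P=cloud(c,d);T=(P-s['tcp_pos'])@Rm
    rr=np.hypot(P[...,0]-C[0],P[...,1]-C[1])
    q=P[(abs(P[...,2]-bz)<.003)&(rr<b1+.006)&(rr>b0-.006)&(T[...,2]>.015)&(abs(T[...,1])<.07)]
    x=least_squares(lambda v:np.clip(abs(np.hypot(*(q[:,:2]-v).T)-(b0+b1)/2)-(b1-b0)/2,0,.006),C).x
    w=s['tcp_pos'][:2]+(Rm@[H[0],H[1],0])[:2]
    e=Rm.T@np.r_[x-w,0];e2=Rm.T@np.r_[x-s['tcp_pos'][:2],0]
    print('base',np.round(x,4),len(q),'z',np.median(q[:,2]).round(4),'held',np.round(w,4),'tool shift by vision',np.round(e[:2],4),'y by TCP',e2[1].round(4))
E
python3 - <<'E'
from over import *
over('w15',-.003,.031,.0345,.048,.0344,.039)
E
```

```text
t 31.85 tcp [ 0.567  -0.3043  0.1103] z-ax [ 0.001 -0.001 -1.   ] yaw(x) 179.58 w 0.0662 F [ 0.1  0.2 -1. ] g 56.4 q [-0.51  0.61  1.66 -0.    0.86 -2.07]
rim [-0.0009  0.001 ] n 3394 z -0.0025 angular [381, 375, 60, 50, 433, 488, 491, 383, 0, 1, 342, 390] free [-0.0006  0.001   0.0324]
rim plane tilt(x,y),z [ 0.0034  0.0012 -0.0027] 0.73 tool z spread by x: [np.float64(-0.0034), np.float64(-0.0034)]
base [ 0.5698 -0.3019] 1816 z 0.0475 held [ 0.5679 -0.3033] tool shift by vision [-0.0019  0.0015] y by TCP 0.0025
```

Call:
servo_tool:
  steps:
    - [-0.002,0.0018,0.005,0,0,0,0.064]
    - [0,0,0.01,0,0,0,0.064]
    - [0,0,0.01,0,0,0,0.064]
    - [0,0,0.005,0,0,0,0.064]
    - [0,0,0.003,0,0,0,0.064]
    - [0,0,0.003,0,0,0,0.064]
    - [0,0,0.003,0,0,0,0.064]
    - [0,0,0,0,0,0,0.064]
    - [0,0,0,0,0,0,0.064]

```text
t: 32.8
tcp_pos: [0.5717, -0.3024, 0.0714]
tool_rot: [0.004, 1.0, -0.001, 0.003]
contact_force: [4.5, 4.1, 7.5]
width: 0.0663
gripper_force: 58.8
```

Call:
servo_tool:
  steps:
    - [0,0,-0.004,0,0,0,0.064]
    - [0.002,0,0,0,0,0,0.064]
    - [0,0,0,0,0,0,0.064]
    - [0,0,0,0,0,0,0.064]
    - [0,0,0,0,0,0,0.064]
    - [0,0,0,0,0,0,0.064]

```text
t: 33.4
tcp_pos: [0.5681, -0.3027, 0.0742]
tool_rot: [0.004, 1.0, -0.001, 0.001]
contact_force: [5.1, 0.2, 4.0]
width: 0.0665
gripper_force: 58.3
```

Run:
```python
from over import *
over('w16',-.003,.031,.0345,.048,.0344,.039)
```

```text
t 33.4 tcp [ 0.5681 -0.3027  0.0742] z-ax [ 0.003 -0.001 -1.   ] yaw(x) 179.58 w 0.0665 F [5.1 0.2 4. ] g 58.3 q [-0.51  0.66  1.67  0.    0.8  -2.07]
rim [-0.0014  0.001 ] n 2492 z -0.0033 angular [136, 231, 45, 44, 432, 442, 431, 364, 0, 1, 225, 141] free [-0.0006  0.0011  0.0326]
rim plane tilt(x,y),z [-0.0809 -0.001  -0.0031] 0.74 tool z spread by x: [np.float64(-0.0017), np.float64(-0.0062)]
base [ 0.5662 -0.3022] 4062 z 0.0478 held [ 0.5694 -0.3017] tool shift by vision [ 0.0033 -0.0005] y by TCP 0.0005
```

The basket caught the cup's near edge while the arm was still swinging, and it tilted about 4.6° in the pads. I'll lift clear, level it by turning the tool, let the arm settle, and measure again.

Call:
servo_tool:
  steps:
    - [0,0,-0.006,0,0,0,0.064]
    - [0,0,-0.008,0,0,0,0.064]
    - [0,0,-0.006,0,-2.3,0,0.064]
    - [0,0,0,0,-2.3,0,0.064]
    - [0,0,0,0,0,0,0.064]
    - [0,0,0,0,0,0,0.064]
    - [0,0,0,0,0,0,0.064]
    - [0,0,0,0,0,0,0.064]
    - [0,0,0,0,0,0,0.064]
    - [0,0,0,0,0,0,0.064]

```text
t: 34.45
tcp_pos: [0.5669, -0.302, 0.0935]
tool_rot: [0.003, 0.999, -0.0, 0.04]
contact_force: [-0.2, -0.5, -1.1]
width: 0.0665
gripper_force: 57.8
```

```bash
cat > over2.py <<'E'
from hand import *
def over2(name,zt,r0,r1,bz,b0,b1,C=(.570,-.302)):
    """held rim (tilted perhaps) in world by plane+circle; base rim in world"""
    s=st();c,im,d=snap('wrist',name);Rm=R.from_quat(s['tool_rot']).as_matrix();P=cloud(c,d);T=(P-s['tcp_pos'])@Rm
    q=T[(abs(T[...,1])<.028)&(abs(T[...,2]-zt)<.008)&(np.hypot(T[...,0],T[...,1])<r1+.005)&(np.hypot(T[...,0],T[...,1])>r0-.005)]
    n=np.zeros(3);n[2]=zt;k=np.ones(len(q),bool);H=np.zeros(2)
    for i in range(12):
        A=np.c_[q[:,:2],np.ones(len(q))];rr=np.hypot(*(q[:,:2]-H).T)
        k=(abs(q[:,2]-A@n)<(.004 if i<4 else .0015))&(rr>r0-.001)&(rr<r1+.001)
        n=np.linalg.lstsq(A[k],q[k,2],rcond=None)[0]
        H=least_squares(lambda v:np.clip(abs(np.hypot(*(q[k,:2]-v).T)-(r0+r1)/2)-(r1-r0)/2,0,.006),H).x
    ctr=s['tcp_pos']+Rm@np.r_[H,n@np.r_[H,1]];nv=Rm@np.r_[-n[:2],1];nv/=np.linalg.norm(nv)
    print('held tool',np.round(H,4),'plane',np.round(n,4),k.sum(),'rim ctr world',np.round(ctr,4),'normal',np.round(nv,3))
    Rr=np.hypot(P[...,0]-C[0],P[...,1]-C[1]);v=P[(abs(P[...,2]-bz)<.003)&(Rr<b1+.006)&(Rr>b0-.006)&(T[...,2]>.015)]
    x=least_squares(lambda w:np.clip(abs(np.hypot(*(v[:,:2]-w).T)-(b0+b1)/2)-(b1-b0)/2,0,.006),C).x
    print('base',np.round(x,4),len(v),'z',np.median(v[:,2]).round(4),'diff world',np.round(x-ctr[:2],4))
E
python3 - <<'E'
from over2 import *
over2('w17',-.003,.031,.0345,.048,.0344,.039)
E
```

```text
t 34.45 tcp [ 0.5669 -0.302   0.0935] z-ax [ 0.08  -0.    -0.997] yaw(x) 179.61 w 0.0665 F [-0.2 -0.5 -1.1] g 57.8 q [-0.53  0.61  1.72  0.06  0.74 -2.13]
held tool [-0.0012  0.001 ] plane [-0.0862 -0.0021 -0.0029] 3122 rim ctr world [ 0.5679 -0.301   0.0964] normal [-0.006  0.002 -1.   ]
base [ 0.568  -0.3025] 2271 z 0.0476 diff world [ 0.0001 -0.0015]
```

Call:
servo_tool:
  steps:
    - [0.0004,-0.0007,0.005,0,0,0,0.064]
    - [0.0004,0,0.005,0,0,0,0.064]
    - [0,0,0,0,0,0,0.064]
    - [0.00016,0,0.002,0,0,0,0.064]
    - [0.00016,0,0.002,0,0,0,0.064]
    - [0.00016,0,0.002,0,0,0,0.064]
    - [0.00016,0,0.002,0,0,0,0.064]
    - [0,0,0,0,0,0,0.064]
    - [0,0,0,0,0,0,0.064]

```text
t: 35.4
tcp_pos: [0.5668, -0.3028, 0.0756]
tool_rot: [0.004, 0.999, -0.0, 0.04]
contact_force: [-0.5, -0.5, -1.1]
width: 0.0666
gripper_force: 57.8
```

Call:
servo_tool:
  steps:
    - [0.0002,0,0.0025,0,0,0,0.064]
    - [0.0002,0,0.0025,0,0,0,0.064]
    - [0.0002,0,0.0025,0,0,0,0.064]
    - [0.0002,0,0.0025,0,0,0,0.064]
    - [0.0002,0,0.0025,0,0,0,0.064]
    - [0.0002,0,0.0025,0,0,0,0.064]
    - [0.0002,0,0.002,0,0,0,0.064]
    - [0,0,0,0,0,0,0.064]
    - [0,0,0,0,0,0,0.064]

```text
t: 36.3
tcp_pos: [0.5668, -0.3028, 0.0585]
tool_rot: [0.004, 0.999, -0.0, 0.04]
contact_force: [-0.9, -0.3, -1.3]
width: 0.0668
gripper_force: 57.8
```

Call:
servo_tool:
  steps:
    - [0.0001,0,0.0015,0,0,0,0.064]
    - [0.0001,0,0.0015,0,0,0,0.064]
    - [0.0001,0,0.001,0,0,0,0.064]
    - [0,0,0,0,0,0,0.064]
    - [0.0001,0,0.001,0,0,0,0.064]
    - [0,0,0,0,0,0,0.064]
    - [0,0,0,0,0,0,0.064]

```text
t: 37.0
tcp_pos: [0.5669, -0.3029, 0.0536]
tool_rot: [0.003, 0.999, -0.0, 0.04]
contact_force: [0.3, 1.2, -0.1]
width: 0.0667
gripper_force: 57.8
```

Call:
servo_tool:
  steps:
    - [0,0,0.0007,0,0,0,0.064]
    - [0,0,0,0,0,0,0.064]
    - [0,0,0,0,0,0,0.064]

```text
t: 37.3
tcp_pos: [0.567, -0.3029, 0.0531]
tool_rot: [0.004, 0.999, -0.0, 0.04]
contact_force: [-2.0, -0.3, 4.7]
width: 0.0665
gripper_force: 59.0
```

Call:
servo_tool:
  steps:
    - [0,0,0,0,0,0,0.072]
    - [0,0,0,0,0,0,0.08]
    - [0,0,0,0,0,0,0.085]
    - [0,0,0,0,0,0,0.085]
    - [-0.0003,0,-0.004,0,0,0,0.085]
    - [-0.001,0,-0.012,0,0,0,0.085]
    - [0,0,-0.03,0,0,0,0.085]
    - [0.02,0.01,-0.035,0,2.3,0,0.085]
    - [0.025,0.02,-0.035,0,2.3,0,0.085]
    - [0.025,0.03,-0.03,0,0,0,0.085]
    - [0.02,0.03,-0.01,0,0,0,0.085]
    - [0,0.035,0,0,0,0,0.085]

```text
t: 38.5
tcp_pos: [0.4699, -0.1768, 0.2089]
tool_rot: [0.004, 1.0, -0.001, 0.002]
contact_force: [0.8, -0.2, -0.7]
width: 0.085
gripper_force: 0.0
```

Run:
```python
from rim import *
s=st();c,im,d=snap('wrist','w18');np.savez('pics/w18.npz',d=d,**c);P=cloud(c,d)
rimfit(P,(.568,-.3025),.056,.031,.0345);r=np.hypot(P[...,0]-.568,P[...,1]+.3025);print('floor z',np.median(P[r<.02][:,2]).round(4))
for n in('dosing_funnel','tamper'):
    for t in models.trace('wrist',n)[:1]: m=t['region']&(d>0);print(n,round(t['confidence'],2),np.round(t['bbox']),np.round(np.median(P[m],0),3))
rimfit(P,(.4933,-.0506),.026,.0313,.034)
plan([.48,-.05,.20],179.6,6)
```

```text
t 38.5 tcp [ 0.4699 -0.1768  0.2089] z-ax [ 0.003 -0.002 -1.   ] yaw(x) 179.49 w 0.085 F [ 0.8 -0.2 -0.7] g 0.0 q [-0.38  0.29  1.93 -0.    0.92 -1.95]
rim [ 0.5679 -0.3014] n 618 z 0.056 angular [97, 86, 89, 91, 0, 0, 0, 0, 46, 58, 42, 109] free [ 0.5675 -0.3011  0.0328]
floor z 0.0227
dosing_funnel 0.9 [416. 180. 511. 269.] [ 0.489 -0.054  0.013]
tamper 0.67 [324. 119. 394. 192.] [ 0.426 -0.149  0.023]
rim [ 0.4934 -0.051 ] n 690 z 0.026 angular [57, 60, 54, 47, 41, 54, 68, 72, 72, 69, 51, 45] free [ 0.4932 -0.0513  0.0331]
d [ 0.0088  0.1258 -0.0075] dyaw -0.13 per-row 0.0211
[[-0.0014,0.021,0.0012,0.0,0.0,np.float64(0.02),0.085],[-0.0014,0.021,0.0012,0.0,0.0,np.float64(0.02),0.085],[-0.0014,0.021,0.0012,0.0,0.0,np.float64(0.02),0.085],[-0.0013,0.021,0.0012,0.0,0.0,np.float64(0.02),0.085],[-0.0013,0.021,0.0012,0.0,0.0,np.float64(0.02),0.085],[-0.0013,0.021,0.0012,0.0,0.0,np.float64(0.02),0.085]]
```

The basket is seated: rim 56 mm, floor 22.7 mm, level. Next, the funnel.

Call:
servo_tool:
  steps:
    - [-0.004,0.021,0.005,0,0,0,0.085]
    - [-0.004,0.021,0.015,0,0,0,0.085]
    - [-0.004,0.021,0.02,0,0,0,0.085]
    - [-0.004,0.021,0.02,0,0,0,0.085]
    - [-0.004,0.021,0.02,0,0,0,0.085]
    - [-0.0023,0.0212,0.02,0,0,0,0.085]
    - [0,0,0.009,0,0,0,0.085]
    - [0,0,0,0,0,0,0.085]
    - [0,0,0,0,0,0,0.085]
    - [0,0,0,0,0,0,0.085]
    - [0,0,0,0,0,0,0.085]

```text
t: 39.75
tcp_pos: [0.495, -0.0519, 0.0979]
tool_rot: [0.004, 1.0, -0.0, 0.001]
contact_force: [-0.7, -0.2, -1.3]
width: 0.0853
gripper_force: 0.0
```

Run:
```python
from rim import *
s=st();c,im,d=snap('wrist','w19');np.savez('pics/w19.npz',d=d,**c);P=cloud(c,d)
F=rimfit(P,(.4933,-.0508),.026,.0313,.034)
Rm=R.from_quat(s['tool_rot']).as_matrix();print('tool shift',np.round(Rm.T@np.r_[F-s['tcp_pos'][:2],0],4))
for y in(.005,.012,.02): 
    m=(abs(P[...,1]-y)<.003)&(abs(P[...,0]-.49)<.01)&(P[...,2]<.05);print(y,m.sum(),np.percentile(P[m][:,2],[5,50,95]).round(4))
```

```text
t 39.75 tcp [ 0.495  -0.0519  0.0979] z-ax [ 0.002 -0.    -1.   ] yaw(x) 179.54 w 0.0853 F [-0.7 -0.2 -1.3] g 0.0 q [-0.13  0.47  2.   -0.    0.67 -1.69]
rim [ 0.4936 -0.0508] n 1417 z 0.026 angular [106, 100, 108, 117, 137, 141, 139, 133, 122, 109, 99, 106] free [ 0.4932 -0.0508  0.033 ]
tool shift [ 0.0014  0.0011 -0.    ]
0.005 281 [0.0009 0.0026 0.005 ]
0.012 283 [0.0005 0.0019 0.0049]
0.02 287 [0.0005 0.0018 0.005 ]
```

Call:
servo_tool:
  steps:
    - [0.0014,0.0008,0.02,0,0,0,0.085]
    - [0,0,0.02,0,0,0,0.085]
    - [0,0,0.02,0,0,0,0.085]
    - [0,0,0.01,0,0,0,0.085]
    - [0,0,0.007,0,0,0,0.085]
    - [0,0,0.0044,0,0,0,0.085]
    - [0,0,0,0,0,0,0.078]
    - [0,0,0,0,0,0,0.07]
    - [0,0,0,0,0,0,0.064]
    - [0,0,0,0,0,0,0.062]
    - [0,0,0,0,0,0,0.062]
    - [0,0,0,0,0,0,0.062]
  force: 60

```text
t: 41.0
tcp_pos: [0.4934, -0.0504, 0.017]
tool_rot: [0.004, 1.0, -0.0, 0.001]
contact_force: [-2.9, -0.1, 11.3]
width: 0.0667
gripper_force: 63.7
```

Call:
servo_tool:
  steps:
    - [0,0,-0.003,0,0,0,0.062]
    - [0,0,-0.01,0,0,0,0.062]
    - [0,0,-0.025,0,0,0,0.062]
    - [0.005,0,-0.04,0,0,0,0.062]
    - [0.015,-0.01,-0.04,0,0,0,0.062]
    - [0.01,-0.02,-0.035,0,0,0,0.062]
    - [0,-0.03,-0.03,0,0,0,0.062]
    - [0,-0.04,0,0,0,0,0.062]
    - [0,-0.04,0,0,0,0,0.062]
    - [0,-0.04,0,0,0,0,0.062]
    - [0,-0.04,0,0,0,0,0.062]
    - [0,-0.031,0,0,0,0,0.062]

```text
t: 42.2
tcp_pos: [0.4609, -0.3032, 0.1996]
tool_rot: [0.004, 1.0, -0.0, 0.0]
contact_force: [0.9, 0.2, -0.5]
width: 0.0666
gripper_force: 67.2
```

Call:
servo_tool:
  steps:
    - [-0.015,0,0.01,0,0,0,0.062]
    - [-0.025,0,0.02,0,0,0,0.062]
    - [-0.025,0,0.02,0,0,0,0.062]
    - [-0.02,0,0.015,0,0,0,0.062]
    - [-0.012,0,0.007,0,0,0,0.062]
    - [-0.0075,0,0.003,0,0,0,0.062]
    - [0,0,0,0,0,0,0.062]
    - [0,0,0,0,0,0,0.062]
    - [0,0,0,0,0,0,0.062]
    - [0,0,0,0,0,0,0.062]
    - [0,0,0,0,0,0,0.062]
    - [0,0,0,0,0,0,0.062]

```text
t: 43.4
tcp_pos: [0.5656, -0.3019, 0.1239]
tool_rot: [0.004, 1.0, -0.0, 0.0]
contact_force: [-0.3, 0.5, -1.3]
width: 0.0664
gripper_force: 67.2
```

Run:
```python
from over2 import *
over2('w20',-.009,.0313,.034,.056,.031,.0345,(.568,-.302))
```

```text
t 43.4 tcp [ 0.5656 -0.3019  0.1239] z-ax [ 0. -0. -1.] yaw(x) 179.58 w 0.0664 F [-0.3  0.5 -1.3] g 67.2 q [-0.51  0.59  1.66  0.    0.89 -2.07]
held tool [0.    0.001] plane [-0.0421  0.0059 -0.008 ] 1917 rim ctr world [ 0.5656 -0.3009  0.1319] normal [-0.042 -0.006 -0.999]
base [ 0.5679 -0.3019] 1824 z 0.0561 diff world [ 0.0023 -0.001 ]
```

Run:
```python
from hand import *
s=st();c,im,d=snap('wrist','w21');np.savez('pics/w21.npz',d=d,**c)
T=(cloud(c,d)-s['tcp_pos'])@R.from_quat(s['tool_rot']).as_matrix()
m=(abs(T[...,1])<.05)&(np.hypot(T[...,0],T[...,1]-.001)<.042)&(T[...,2]<.0)&(T[...,2]>-.015)
r=np.hypot(T[...,0],T[...,1]-.001)
for a in range(-180,180,30):
    k=m&(abs((np.degrees(np.arctan2(T[...,1]-.001,T[...,0]))-a+180)%360-180)<10)&(r>.029)&(r<.036)
    if k.sum()>20:
        z=T[k][:,2];top=np.percentile(z,5);rr=r[k][z<top+.0012];print(a,k.sum(),'ztop',top.round(4),'r',np.percentile(rr,[5,50,95]).round(4))
```

```text
t 43.45 tcp [ 0.5656 -0.3019  0.1238] z-ax [ 0. -0. -1.] yaw(x) 179.59 w 0.0665 F [ 0.8  0.1 -1. ] g 67.2 q [-0.51  0.59  1.66  0.    0.89 -2.07]
-180 599 ztop -0.0096 r [0.0319 0.033  0.0339]
-150 578 ztop -0.0095 r [0.0321 0.033  0.034 ]
-120 484 ztop -0.0098 r [0.0322 0.0329 0.034 ]
-90 437 ztop -0.014 r [0.0332 0.0334 0.0338]
-60 221 ztop -0.0102 r [0.0326 0.0332 0.0337]
-30 324 ztop -0.0099 r [0.0326 0.0332 0.0339]
0 411 ztop -0.01 r [0.0325 0.0332 0.034 ]
30 327 ztop -0.0102 r [0.0325 0.0332 0.0338]
60 217 ztop -0.0102 r [0.0326 0.0331 0.0337]
90 434 ztop -0.0139 r [0.0331 0.0334 0.0337]
120 487 ztop -0.0098 r [0.0322 0.0329 0.0337]
150 570 ztop -0.0096 r [0.0322 0.0329 0.034 ]
```

Call:
servo_tool:
  steps:
    - [-0.0012,-0.0004,0.005,0,0,0,0.062]
    - [-0.0011,0,0.01,0,0,0,0.062]
    - [0,0,0.012,0,0,0,0.062]
    - [0,0,0.01,0,0,0,0.062]
    - [0,0,0.005,0,0,0,0.062]
    - [0,0,0.003,0,0,0,0.062]
    - [0,0,0,0,0,0,0.062]
    - [0,0,0,0,0,0,0.062]
    - [0,0,0.002,0,0,0,0.062]
    - [0,0,0.002,0,0,0,0.062]
    - [0,0,0,0,0,0,0.062]

```text
t: 44.6
tcp_pos: [0.5679, -0.3021, 0.0745]
tool_rot: [0.003, 1.0, 0.0, -0.0]
contact_force: [0.5, -1.3, -0.9]
width: 0.0663
gripper_force: 67.2
```

Call:
servo_tool:
  steps:
    - [0,0,0.002,0,0,0,0.062]
    - [0,0,0.002,0,0,0,0.062]
    - [0,0,0.001,0,0,0,0.062]
    - [0,0,0,0,0,0,0.062]
    - [0,0,0.001,0,0,0,0.062]
    - [0,0,0,0,0,0,0.062]

```text
t: 45.2
tcp_pos: [0.568, -0.3022, 0.0685]
tool_rot: [0.004, 1.0, 0.0, -0.0]
contact_force: [-0.5, -0.6, -1.1]
width: 0.0669
gripper_force: 67.2
```

Call:
servo_tool:
  steps:
    - [0,0,0.0007,0,0,0,0.062]
    - [0,0,0.0005,0,0,0,0.062]
    - [0,0,0,0,0,0,0.062]
    - [0,0,0,0,0,0,0.062]

```text
t: 45.6
tcp_pos: [0.5683, -0.3023, 0.068]
tool_rot: [0.003, 1.0, -0.0, 0.0]
contact_force: [-1.3, 0.4, 5.5]
width: 0.0664
gripper_force: 67.8
```

Call:
servo_tool:
  steps:
    - [0,0,0,0,0,0,0.072]
    - [0,0,0,0,0,0,0.08]
    - [0,0,0,0,0,0,0.085]
    - [0,0,-0.004,0,0,0,0.085]
    - [0,0,-0.015,0,0,0,0.085]
    - [0,0,-0.035,0,0,0,0.085]
    - [0.01,0,-0.04,0,0,0,0.085]
    - [0.025,0.025,-0.035,0,0,0,0.085]
    - [0.033,0.033,-0.02,0,0,0,0.085]
    - [0.033,0.033,0,0,0,0,0.085]
    - [0.025,0.035,0,0,0,0,0.085]
    - [0.012,0.03,0,0,0,0,0.085]

```text
t: 46.8
tcp_pos: [0.4293, -0.1443, 0.2173]
tool_rot: [0.004, 1.0, -0.0, 0.0]
contact_force: [-0.2, -0.2, -0.8]
width: 0.085
gripper_force: 0.0
```

Call:
servo_tool:
  steps:
    - [0,0,0,0,0,0,0.085]
    - [0,0,0,0,0,0,0.085]
    - [0,0,0,0,0,0,0.085]
    - [0,0,0,0,0,0,0.085]

```text
t: 47.2
tcp_pos: [0.4324, -0.1466, 0.2164]
tool_rot: [0.004, 1.0, -0.0, 0.0]
contact_force: [0.5, 0.3, 0.8]
width: 0.0849
gripper_force: 0.0
```

Run:
```python
from rim import *
s=st();c,im,d=snap('wrist','w22');np.savez('pics/w22.npz',d=d,**c);P=cloud(c,d)
r=np.hypot(P[...,0]-.568,P[...,1]+.302);q=P[(r<.034)&(r>.0318)];print('funnel pts',len(q),np.percentile(q[:,2],[10,50,90]).round(4) if len(q) else '')
rimfit(P,(.568,-.302),.077,.0313,.034)
t=models.trace('wrist','tamper')[0];m=t['region'];print(t['confidence'],np.round(t['bbox']))
p=P[m]
for lo,hi in((.006,.02),(.02,.04),(.04,.055),(.055,.065),(.065,.075),(.075,.085),(.085,.095)):
    k=(p[:,2]>lo)&(p[:,2]<hi)
    if k.sum()>15: print(lo,hi,k.sum(),np.round(np.percentile(p[k],[3,50,97],axis=0)[:,:2],4).tolist(),np.round(circ(p[k][:,:2]),4))
```

```text
t 47.2 tcp [ 0.4324 -0.1466  0.2164] z-ax [ 0.001 -0.    -1.   ] yaw(x) 179.55 w 0.0849 F [0.5 0.3 0.8] g 0.0 q [-0.35  0.21  2.01 -0.    0.92 -1.92]
funnel pts 511 [0.0593 0.0705 0.0772]
rim [ 0.5676 -0.3009] n 230 z 0.0767 angular [58, 44, 59, 26, 0, 0, 0, 0, 0, 0, 0, 43] free [ 0.5674 -0.3009  0.0328]
0.59 [290. 168. 357. 240.]
0.006 0.02 688 [[0.4033, -0.1716], [0.4163, -0.1438], [0.4509, -0.1165]] [ 0.4313 -0.1442  0.0269]
0.02 0.04 1493 [[0.4082, -0.1671], [0.4219, -0.1443], [0.4436, -0.121]] [ 0.4318 -0.1442  0.0197]
0.055 0.065 51 [[0.4171, -0.1566], [0.4189, -0.1452], [0.4261, -0.1313]] [ 0.4319 -0.1441  0.0148]
0.065 0.075 132 [[0.4173, -0.158], [0.4195, -0.1441], [0.4308, -0.1305]] [ 0.432  -0.1442  0.0146]
0.075 0.085 385 [[0.4179, -0.1575], [0.4231, -0.1446], [0.4438, -0.131]] [ 0.4314 -0.1442  0.0131]
0.085 0.095 859 [[0.4213, -0.1545], [0.431, -0.144], [0.4419, -0.134]] [ 0.4316 -0.1441  0.0085]
```

View pics/w22.png

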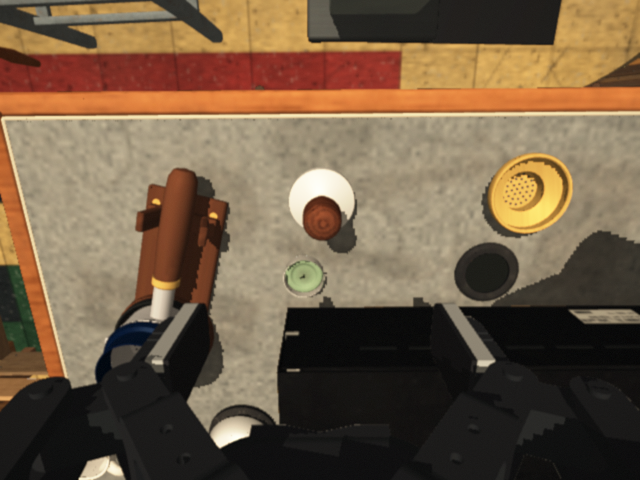

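The view shows the funnel seated at the left (130,345), top at 77 mm. The tamper stands at (322,210), with the candle clear at (305,277). The slices agree on (0.4318, -0.1442), and the handle radius is 14.7 mm at grip height.

Call:
servo_tool:
  steps:
    - [0.0006,0.0024,0.02,0,0,0,0.06]
    - [0,0,0.03,0,0,0,0.06]
    - [0,0,0.035,0,0,0,0.06]
    - [0,0,0.035,0,0,0,0.06]
    - [0,0,0.025,0,0,0,0.06]
    - [0,0,0.013,0,0,0,0.06]
    - [0,0,0.007,0,0,0,0.06]
    - [0,0,0,0,0,0,0.06]
    - [0,0,0,0,0,0,0.06]
    - [0,0,0,0,0,0,0.06]

```text
t: 48.3
tcp_pos: [0.4317, -0.1437, 0.0519]
tool_rot: [0.004, 1.0, -0.0, 0.001]
contact_force: [0.1, 0.4, -0.3]
width: 0.0599
gripper_force: 0.0
```

Run:
```python
from rim import *
s=st();c,im,d=snap('wrist','w23');P=cloud(c,d);p=P[(np.hypot(P[...,0]-.432,P[...,1]+.144)<.022)]
for lo,hi in((.02,.04),(.06,.07),(.07,.08),(.08,.085),(.085,.095)):
    k=(p[:,2]>lo)&(p[:,2]<hi)
    if k.sum()>30:print(lo,k.sum(),np.round(circ(p[k][:,:2]),4))
```

```text
t 48.3 tcp [ 0.4317 -0.1437  0.0519] z-ax [ 0.002 -0.001 -1.   ] yaw(x) 179.59 w 0.0599 F [ 0.1  0.4 -0.3] g 0.0 q [-0.35  0.52  2.1   0.    0.52 -1.91]
0.02 4500 [ 0.4309 -0.1439  0.0157]
0.06 1104 [ 0.4319 -0.1442  0.0146]
0.07 1418 [ 0.4318 -0.1442  0.0142]
0.08 1612 [ 0.4314 -0.1442  0.0128]
0.085 4114 [ 0.4309 -0.1442  0.0083]
```

Good alignment. I'll close on the handle.

Call:
servo_tool:
  steps:
    - [0,-0.0004,0,0,0,0,0.045]
    - [0,0,0,0,0,0,0.03]
    - [0,0,0,0,0,0,0.022]
    - [0,0,0,0,0,0,0.022]
    - [0,0,0,0,0,0,0.022]
    - [0,0,0,0,0,0,0.022]
    - [0,0,0,0,0,0,0.022]
  force: 80

```text
t: 49.05
tcp_pos: [0.4316, -0.144, 0.0518]
tool_rot: [0.004, 1.0, -0.0, 0.001]
contact_force: [-0.5, 0.1, 7.8]
width: 0.0267
gripper_force: 78.0
```

Call:
servo_tool:
  steps:
    - [0,0,-0.003,0,0,0,0.022]
    - [0,0,-0.01,0,0,0,0.022]
    - [0,0,-0.03,0,0,0,0.022]
    - [0,0,-0.035,0,0,0,0.022]
    - [0,-0.01,-0.03,0,0,0,0.022]
    - [0,-0.03,-0.012,0,0,0,0.022]
    - [0,-0.04,0,0,0,0,0.022]
    - [0,-0.04,0,0,0,0,0.022]
    - [-0.01,-0.025,0,0,0,0,0.022]
    - [-0.02,-0.012,0,0,0,0,0.022]
    - [-0.025,0,0,0,0,0,0.022]
    - [-0.025,0,0,0,0,0,0.022]

```text
t: 50.25
tcp_pos: [0.5099, -0.3017, 0.1712]
tool_rot: [0.004, 1.0, 0.0, -0.0]
contact_force: [0.5, -0.4, -4.4]
width: 0.0269
gripper_force: 79.8
```

Call:
servo_tool:
  steps:
    - [-0.025,0,0,0,0,0,0.022]
    - [-0.018,0,0,0,0,0,0.022]
    - [-0.01,0,0,0,0,0,0.022]
    - [-0.0045,0,0,0,0,0,0.022]
    - [0,0,0,0,0,0,0.022]
    - [0,0,0,0,0,0,0.022]
    - [0,0,0,0,0,0,0.022]
    - [0,0,0,0,0,0,0.022]
    - [0,0,0,0,0,0,0.022]
    - [0,0,0,0,0,0,0.022]
    - [0,0,0,0,0,0,0.022]

```text
t: 51.35
tcp_pos: [0.5673, -0.3018, 0.1711]
tool_rot: [0.004, 1.0, -0.0, -0.0]
contact_force: [0.1, -0.3, -3.9]
width: 0.0272
gripper_force: 79.8
```

Run:
```python
from rim import *
s=st();c,im,d=snap('wrist','w24');np.savez('pics/w24.npz',d=d,**c);P=cloud(c,d)
Rm=R.from_quat(s['tool_rot']).as_matrix();T=(P-s['tcp_pos'])@Rm
P2=P.copy();P2[T[...,2]<.07]=9
F=rimfit(P2,(.568,-.302),.077,.0313,.034)
# held tamper: foot (steel, r 29) in tool frame at z 0.03..0.052
for lo,hi in((-.03,-.02),(.0,.012),(.012,.022),(.03,.036),(.036,.042),(.042,.048),(.048,.054)):
    k=(T[...,2]>lo)&(T[...,2]<hi)&(np.hypot(T[...,0],T[...,1])<.04)
    if k.sum()>30: print(lo,k.sum(),np.round(circ(T[k][:,:2]),4),np.round(np.percentile(T[k][:,:2],[2,98],axis=0),4).tolist())
print('F in tool',np.round(Rm.T@np.r_[F-s['tcp_pos'][:2],0],4))
```

```text
t 51.35 tcp [ 0.5673 -0.3018  0.1711] z-ax [-0. -0. -1.] yaw(x) 179.59 w 0.0272 F [ 0.1 -0.3 -3.9] g 79.8 q [-0.51  0.53  1.64 -0.    0.97 -2.07]
rim [ 0.5681 -0.3014] n 539 z 0.0772 angular [84, 78, 86, 11, 0, 0, 0, 0, 32, 86, 79, 83] free [ 0.5678 -0.3013  0.0329]
-0.03 3081 [-0.0005  0.0011  0.0166] [[-0.0096, -0.0191], [0.0137, 0.0223]]
0.0 627 [-0.0004  0.0009  0.0179] [[0.0016, -0.0236], [0.0112, 0.0256]]
0.012 313 [-0.0004  0.0003  0.0081] [[0.0017, -0.0075], [0.0081, 0.0081]]
0.03 3147 [ 0.0005 -0.0003  0.0251] [[-0.0051, -0.0274], [0.0278, 0.0273]]
0.036 352 [-0.0006 -0.0001  0.0289] [[0.0147, -0.0243], [0.0284, 0.023]]
0.042 259 [-0.0005 -0.0002  0.0289] [[0.0148, -0.0242], [0.0284, 0.0227]]
F in tool [-0.0007  0.0004 -0.    ]
```

The tamper's foot and the funnel bore agree within 0.5 mm in the same view. I'll lower it.

Call:
servo_tool:
  steps:
    - [-0.0002,0.0004,0.01,0,0,0,0.022]
    - [0,0,0.013,0,0,0,0.022]
    - [0,0,0.01,0,0,0,0.022]
    - [0,0,0.004,0,0,0,0.022]
    - [0,0,0,0,0,0,0.022]
    - [0,0,0,0,0,0,0.022]
    - [0,0,0.003,0,0,0,0.022]
    - [0,0,0.003,0,0,0,0.022]
    - [0,0,0.003,0,0,0,0.022]
    - [0,0,0.003,0,0,0,0.022]
    - [0,0,0,0,0,0,0.022]

```text
t: 52.5
tcp_pos: [0.5673, -0.3011, 0.1215]
tool_rot: [0.003, 1.0, 0.0, -0.0]
contact_force: [0.4, 0.4, -3.6]
width: 0.0268
gripper_force: 79.8
```

Call:
servo_tool:
  steps:
    - [0,0,0.003,0,0,0,0.022]
    - [0,0,0.003,0,0,0,0.022]
    - [0,0,0.003,0,0,0,0.022]
    - [0,0,0.003,0,0,0,0.022]
    - [0,0,0.003,0,0,0,0.022]
    - [0,0,0.003,0,0,0,0.022]
    - [0,0,0.002,0,0,0,0.022]
    - [0,0,0,0,0,0,0.022]

```text
t: 53.3
tcp_pos: [0.5674, -0.3012, 0.1017]
tool_rot: [0.004, 1.0, 0.0, -0.0]
contact_force: [-0.1, -0.2, -4.2]
width: 0.0265
gripper_force: 79.8
```

Call:
servo_tool:
  steps:
    - [0,0,0.003,0,0,0,0.022]
    - [0,0,0.003,0,0,0,0.022]
    - [0,0,0.003,0,0,0,0.022]
    - [0,0,0.003,0,0,0,0.022]
    - [0,0,0.003,0,0,0,0.022]
    - [0,0,0.003,0,0,0,0.022]
    - [0,0,0.003,0,0,0,0.022]
    - [0,0,0.003,0,0,0,0.022]
    - [0,0,0.001,0,0,0,0.022]
    - [0,0,0,0,0,0,0.022]
    - [0,0,0,0,0,0,0.022]

```text
t: 54.4
tcp_pos: [0.5677, -0.3014, 0.0771]
tool_rot: [0.004, 1.0, -0.0, 0.0]
contact_force: [0.1, -0.0, -4.6]
width: 0.0268
gripper_force: 79.8
```

Call:
servo_tool:
  steps:
    - [0,0,0.0015,0,0,0,0.022]
    - [0,0,0.001,0,0,0,0.022]
    - [0,0,0,0,0,0,0.022]
    - [0,0,0.0006,0,0,0,0.022]
    - [0,0,0,0,0,0,0.022]

```text
t: 54.9
tcp_pos: [0.5677, -0.3014, 0.0741]
tool_rot: [0.004, 1.0, -0.0, 0.0]
contact_force: [0.3, -0.7, -2.6]
width: 0.0271
gripper_force: 79.9
```

Call:
servo_tool:
  steps:
    - [0,0,0.0005,0,0,0,0.022]
    - [0,0,0,0,0,0,0.022]
    - [0,0,0,0,0,0,0.022]

```text
t: 55.2
tcp_pos: [0.5678, -0.3014, 0.0739]
tool_rot: [0.003, 1.0, -0.0, 0.0]
contact_force: [-0.9, -0.1, 2.2]
width: 0.027
gripper_force: 80.3
```

The tamper stands on the floor at the expected height. I'll release and withdraw.

Call:
servo_tool:
  steps:
    - [0,0,0,0,0,0,0.03]
    - [0,0,0,0,0,0,0.045]
    - [0,0,0,0,0,0,0.06]
    - [0,0,0,0,0,0,0.06]
    - [0,0,-0.008,0,0,0,0.06]
    - [0,0,-0.025,0,0,0,0.06]
    - [0,0,-0.035,0,0,0,0.06]
    - [0.01,0,-0.035,0,0,0,0.06]
    - [0.03,0,-0.03,0,0,0,0.06]
    - [0.03,0,-0.015,0,0,0,0.06]
    - [0.02,0,0,0,0,0,0.06]
    - [0.01,0,0,0,0,0,0.06]

```text
t: 56.4
tcp_pos: [0.4663, -0.3006, 0.2227]
tool_rot: [0.004, 1.0, -0.0, 0.0]
contact_force: [0.9, -0.8, -0.6]
width: 0.0411
gripper_force: 75.7
```

Call:
servo_tool:
  steps:
    - [0,0,0,0,0,0,0.06]
    - [0,0,0,0,0,0,0.06]
    - [0,0,0,0,0,0,0.06]
    - [0,0,0,0,0,0,0.06]

```text
t: 56.8
tcp_pos: [0.4684, -0.3006, 0.2211]
tool_rot: [0.003, 1.0, 0.0, -0.0]
contact_force: [-0.1, -1.2, -1.0]
width: 0.0408
gripper_force: 75.7
```

Run:
```python
from rim import *
s=st();c,im,d=snap('wrist','w25');P=cloud(c,d)
rimfit(P,(.568,-.302),.077,.0313,.034)
p=P[np.hypot(P[...,0]-.568,P[...,1]+.302)<.02]
for lo,hi in((.085,.095),(.095,.105),(.105,.115)):
    k=(p[:,2]>lo)&(p[:,2]<hi)
    if k.sum()>30:print(lo,k.sum(),np.round(circ(p[k][:,:2]),4))
print('top',np.percentile(p[:,2],99).round(4))
c,im,d=snap('top','top2');P=cloud(c,d)
for n in 'single_basket candle price_card teaspoon'.split():
    for r in models.trace('top',n)[:1]: m=r['region']&(d>0);print(n,round(r['confidence'],2),[int(x) for x in r['bbox']],np.round(np.median(P[m],0),3))
```

```text
t 56.8 tcp [ 0.4684 -0.3006  0.2211] z-ax [-0.  0. -1.] yaw(x) 179.63 w 0.0408 F [-0.1 -1.2 -1. ] g 75.7 q [-0.59  0.35  1.8   0.    0.99 -2.16]
rim [ 0.568 -0.302] n 0 z nan angular [0, 0, 0, 0, 0, 0, 0, 0, 0, 0, 0, 0] free [0. 0. 0.]
0.085 266 [ 0.568  -0.3017  0.0145]
0.095 345 [ 0.5677 -0.3016  0.0139]
0.105 627 [ 0.5644 -0.3015  0.0082]
top 0.1118
single_basket 0.7 [325, 261, 353, 291] [0.423 0.032 0.016]
candle 0.53 [407, 235, 423, 253] [ 0.504 -0.162  0.008]
price_card 0.77 [263, 263, 288, 287] [0.424 0.188 0.031]
teaspoon 0.65 [142, 234, 191, 242] [0.524 0.499 0.006]
  return _methods._mean(a, axis=axis, dtype=dtype,
  ret = ret.dtype.type(ret / rcount)
```

View pics/w25.png

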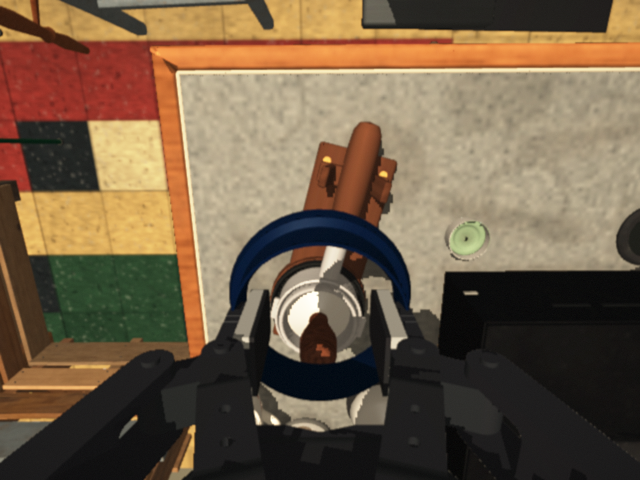

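The funnel came up with the gripper, ringing the fingers at (320,305), because the fingers opened inside its bore. I had a sign error: the tips were about 19 mm too low on the tamper, not above the funnel. The tamper still stands in the basket.

Recovery plan:
1. Lower the funnel back over the tamper onto the rim and release it inward.
2. Take the tamper properly above the funnel and lift it right out.
3. Check the funnel, then stand the tamper in it last.

First I'll measure how the funnel hangs.

Run:
```python
from rim import *
s=st();c,im,d=snap('wrist','w26');np.savez('pics/w26.npz',d=d,**c);P=cloud(c,d)
Rm=R.from_quat(s['tool_rot']).as_matrix();T=(P-s['tcp_pos'])@Rm
b=(im[...,2].astype(int)>im[...,0]+15)&(abs(T[...,2])<.04)&(np.hypot(T[...,0],T[...,1])<.06)
print('blue',b.sum(),np.percentile(T[b][:,2],[1,10,50,90,99]).round(4))
near=(abs(T[...,2])<.04)
r=np.hypot(T[...,0],T[...,1])
for a in range(-180,180,30):
    k=near&b&(abs((np.degrees(np.arctan2(T[...,1],T[...,0]))-a+180)%360-180)<8)
    if k.sum()>20:
        z=T[k][:,2];top=np.percentile(z,3);rr=r[k][z<top+.0015];print(a,k.sum(),'ztop',top.round(4),'r',np.percentile(rr,[5,50,95]).round(4),'zmax',z.max().round(4))
t0=np.percentile(T[b][:,2],3);k=b&(T[...,2]<t0+.003)&(abs(T[...,1])<.05);print('circ',np.round(circ(T[k][:,:2]),4),k.sum())
P2=P.copy();P2[T[...,2]<.06]=9;B=rimfit(P2,(.568,-.302),.056,.031,.0345)
```

```text
t 57.1 tcp [ 0.4677 -0.3006  0.2214] z-ax [-0.  0. -1.] yaw(x) 179.61 w 0.0406 F [-0.1  0.5 -1. ] g 75.7 q [-0.59  0.35  1.8  -0.    0.99 -2.16]
blue 10031 [-0.0051 -0.0037  0.0087  0.0161  0.0191]
-180 655 ztop -0.0043 r [0.0324 0.0331 0.0337] zmax 0.016
-150 605 ztop -0.0041 r [0.0319 0.0327 0.0333] zmax 0.015
-90 56 ztop 0.0123 r [0.0301 0.0325 0.0349] zmax 0.0174
-60 444 ztop -0.005 r [0.0314 0.0321 0.0327] zmax 0.0199
-30 712 ztop -0.0048 r [0.0319 0.0325 0.033 ] zmax 0.0198
0 870 ztop -0.0046 r [0.0323 0.0329 0.0336] zmax 0.0204
30 762 ztop -0.0048 r [0.0328 0.0334 0.034 ] zmax 0.0206
60 475 ztop -0.005 r [0.0332 0.0338 0.0344] zmax 0.019
90 61 ztop 0.0106 r [0.0321 0.0321 0.0322] zmax 0.0178
150 641 ztop -0.0045 r [0.0328 0.0335 0.0344] zmax 0.0164
circ [-0.     0.001  0.033] 1820
rim [ 0.568  -0.3019] n 806 z 0.0561 angular [96, 86, 72, 74, 79, 1, 0, 74, 73, 73, 87, 91] free [ 0.5674 -0.3019  0.0326]
```

The funnel hangs level and centred in the tool frame, and the basket rim is unmoved at (0.568, -0.302). I'll move back over it.

Call:
servo_tool:
  steps:
    - [-0.01,0,0,0,0,0,0.06]
    - [-0.025,-0.0005,0,0,0,0,0.06]
    - [-0.025,0,0,0,0,0,0.06]
    - [-0.02,0,0,0,0,0,0.06]
    - [-0.013,0,0,0,0,0,0.06]
    - [-0.0073,0,0,0,0,0,0.06]
    - [0,0,0.01,0,0,0,0.06]
    - [0,0,0.015,0,0,0,0.06]
    - [0,0,0.005,0,0,0,0.06]
    - [0,0,0,0,0,0,0.06]
    - [0,0,0,0,0,0,0.06]
    - [0,0,0,0,0,0,0.06]

```text
t: 58.35
tcp_pos: [0.568, -0.3021, 0.192]
tool_rot: [0.004, 1.0, -0.0, 0.0]
contact_force: [-0.2, 0.2, -0.6]
width: 0.0408
gripper_force: 75.7
```

Run:
```python
from rim import *
s=st();c,im,d=snap('wrist','w27');P=cloud(c,d)
Rm=R.from_quat(s['tool_rot']).as_matrix();T=(P-s['tcp_pos'])@Rm
P2=P.copy();P2[(T[...,2]<.06)]=9
B=rimfit(P2,(.568,-.302),.056,.031,.0345)
p=P2[np.hypot(P2[...,0]-.568,P2[...,1]+.302)<.02]
for lo,hi in((.08,.09),(.09,.1),(.1,.115)):
    k=(p[:,2]>lo)&(p[:,2]<hi)
    if k.sum()>30:
        h=np.array(circ(p[k][:,:2]));print(lo,k.sum(),np.round(h,4),'tool',np.round(Rm.T@np.r_[h[:2]-s['tcp_pos'][:2],0],4))
print('B tool',np.round(Rm.T@np.r_[B-s['tcp_pos'][:2],0],4))
```

```text
t 58.35 tcp [ 0.568  -0.3021  0.192 ] z-ax [ 0.001 -0.    -1.   ] yaw(x) 179.58 w 0.0408 F [-0.2  0.2 -0.6] g 75.7 q [-0.51  0.51  1.62  0.    1.01 -2.07]
rim [ 0.5682 -0.3019] n 960 z 0.0562 angular [133, 122, 103, 0, 65, 58, 54, 69, 0, 101, 127, 128] free [ 0.568  -0.3019  0.0326]
0.1 669 [ 0.5726 -0.3016  0.0074] tool [-0.0045  0.0005  0.    ]
B tool [-0.0002  0.0001  0.    ]
```

Call:
servo_tool:
  steps:
    - [0,0,0.01,0,0,0,0.06]
    - [0,0,0.015,0,0,0,0.06]
    - [0,0,0.015,0,0,0,0.06]
    - [0,0,0.015,0,0,0,0.06]
    - [0,0,0.015,0,0,0,0.06]
    - [0,0,0.015,0,0,0,0.06]
    - [0,0,0.012,0,0,0,0.06]
    - [0,0,0.008,0,0,0,0.06]
    - [0,0,0.004,0,0,0,0.06]
    - [0,0,0,0,0,0,0.06]
    - [0,0,0,0,0,0,0.06]
    - [0,0,0,0,0,0,0.06]

```text
t: 59.6
tcp_pos: [0.5684, -0.3021, 0.0832]
tool_rot: [0.004, 1.0, -0.0, 0.001]
contact_force: [0.5, -0.3, -0.6]
width: 0.0406
gripper_force: 75.7
```

Call:
servo_tool:
  steps:
    - [0,0,0.002,0,0,0,0.06]
    - [0,0,0.002,0,0,0,0.06]
    - [0,0,0.002,0,0,0,0.06]
    - [0,0,0.002,0,0,0,0.06]
    - [0,0,0,0,0,0,0.06]
    - [0,0,0.001,0,0,0,0.06]
    - [0,0,0,0,0,0,0.06]
    - [0,0,0,0,0,0,0.06]

```text
t: 60.4
tcp_pos: [0.5679, -0.3018, 0.0735]
tool_rot: [0.004, 1.0, 0.0, -0.0]
contact_force: [-0.3, -0.3, -1.2]
width: 0.0407
gripper_force: 75.7
```

Call:
servo_tool:
  steps:
    - [0,0,0.0006,0,0,0,0.06]
    - [0,0,0.0004,0,0,0,0.06]
    - [0,0,0,0,0,0,0.06]
    - [0,0,0,0,0,0,0.06]

```text
t: 60.8
tcp_pos: [0.5682, -0.3019, 0.0729]
tool_rot: [0.004, 1.0, -0.0, 0.0]
contact_force: [-0.5, 0.8, 4.5]
width: 0.0407
gripper_force: 76.5
```

Call:
servo_tool:
  steps:
    - [0,0,0,0,0,0,0.037]
    - [0,0,0,0,0,0,0.034]
    - [0,0,0,0,0,0,0.034]
    - [0,0,0,0,0,0,0.034]
    - [0,0,-0.003,0,0,0,0.034]
    - [0,0,-0.004,0,0,0,0.034]
    - [0,0,0,0,0,0,0.034]
    - [0,0,0,0,0,0,0.034]

```text
t: 61.6
tcp_pos: [0.568, -0.3019, 0.0797]
tool_rot: [0.003, 1.0, -0.0, 0.0]
contact_force: [-0.1, -0.3, -1.0]
width: 0.0337
gripper_force: 0.0
```

Run:
```python
from rim import *
s=st();c,im,d=snap('wrist','w28');P=cloud(c,d)
b=(im[...,2].astype(int)>im[...,0]+15);P2=P.copy();P2[~b]=9
rimfit(P2,(.568,-.302),.077,.0313,.034,.0035)
r=np.hypot(P[...,0]-.568,P[...,1]+.302);k=b&(r<.045);print('blue z',np.percentile(P[k][:,2],[1,50,97,99.5]).round(4))
```

```text
t 61.6 tcp [ 0.568  -0.3019  0.0797] z-ax [ 0. -0. -1.] yaw(x) 179.6 w 0.0337 F [-0.1 -0.3 -1. ] g 0.0 q [-0.51  0.66  1.67 -0.    0.81 -2.07]
rim [ 0.5683 -0.3011] n 1311 z 0.0769 angular [268, 211, 144, 0, 10, 0, 11, 13, 0, 176, 212, 266] free [ 0.5678 -0.3009  0.0328]
blue z [0.0438 0.0585 0.0777 0.0784]
```

The funnel stays seated with its rim at 77 mm. Now up to the right grip height, then close on the tamper.

Call:
servo_tool:
  steps:
    - [0,0,-0.007,0,0,0,0.034]
    - [0,0,-0.007,0,0,0,0.034]
    - [0,0,0,0,0,0,0.034]
    - [0,0,0,0,0,0,0.028]
    - [0,0,0,0,0,0,0.022]
    - [0,0,0,0,0,0,0.02]
    - [0,0,0,0,0,0,0.02]
    - [0,0,0,0,0,0,0.02]
    - [0,0,0,0,0,0,0.02]
  force: 70

```text
t: 62.55
tcp_pos: [0.5688, -0.3024, 0.0948]
tool_rot: [0.004, 1.0, -0.001, 0.001]
contact_force: [-1.1, -0.1, 9.3]
width: 0.0262
gripper_force: 68.3
```

Call:
servo_tool:
  steps:
    - [0,0,-0.002,0,0,0,0.02]
    - [0,0,-0.004,0,0,0,0.02]
    - [0,0,-0.007,0,0,0,0.02]
    - [0,0,-0.01,0,0,0,0.02]
    - [0,0,-0.01,0,0,0,0.02]
    - [0,0,-0.01,0,0,0,0.02]
    - [0,0,-0.012,0,0,0,0.02]
    - [0,0,-0.012,0,0,0,0.02]
    - [0,0,-0.013,0,0,0,0.02]
    - [0,0,-0.013,0,0,0,0.02]
    - [0,0,-0.007,0,0,0,0.02]
    - [0,0,0,0,0,0,0.02]

```text
t: 63.75
tcp_pos: [0.5686, -0.3022, 0.1951]
tool_rot: [0.004, 1.0, -0.001, 0.001]
contact_force: [1.2, -0.1, -4.2]
width: 0.0261
gripper_force: 68.9
```

Call:
servo_tool:
  steps:
    - [0,0,0,0,0,0,0.02]
    - [0,0,0,0,0,0,0.02]
    - [0,0,0,0,0,0,0.02]
    - [0,0,0,0,0,0,0.02]

```text
t: 64.15
tcp_pos: [0.5677, -0.3017, 0.1929]
tool_rot: [0.004, 1.0, 0.0, -0.0]
contact_force: [0.6, 0.3, -4.1]
width: 0.026
gripper_force: 68.9
```

```bash
cat > foot.py <<'E'
from rim import *
s=st();c,im,d=snap('wrist','w29');P=cloud(c,d)
Rm=R.from_quat(s['tool_rot']).as_matrix();T=(P-s['tcp_pos'])@Rm
P2=P.copy();P2[P[...,2]>.085]=9
F=rimfit(P2,(.568,-.302),.077,.0313,.034)
for lo in(.045,.05,.055,.06,.064,.068):
    k=(T[...,2]>lo)&(T[...,2]<lo+.005)&(np.hypot(T[...,0],T[...,1])<.036)
    if k.sum()>30:
        q=T[k][:,:2];q=q[np.hypot(*q.T)>.024]
        if len(q)>30: print(lo,len(q),np.round(circ(q),4))
print('F tool',np.round(Rm.T@np.r_[F-s['tcp_pos'][:2],0],4))
E
python3 foot.py
```

```text
t 64.15 tcp [ 0.5677 -0.3017  0.1929] z-ax [-0.001  0.    -1.   ] yaw(x) 179.59 w 0.026 F [ 0.6  0.3 -4.1] g 68.9 q [-0.51  0.51  1.62  0.    1.01 -2.07]
rim [ 0.5683 -0.301 ] n 449 z 0.0772 angular [70, 68, 71, 10, 0, 0, 0, 0, 19, 72, 72, 67] free [ 0.568  -0.3009  0.0329]
0.05 1904 [0.0006 0.0002 0.0262]
0.055 301 [0.0004 0.0004 0.0286]
0.06 206 [0.0002 0.0005 0.0289]
0.064 169 [0.0002 0.0004 0.0289]
F tool [-0.0006  0.0007 -0.    ]
```

The funnel is level on the rim and the foot is centred within 1 mm. I'll lower the tamper.

Call:
servo_tool:
  steps:
    - [-0.0007,0.0001,0.01,0,0,0,0.02]
    - [0,0,0.013,0,0,0,0.02]
    - [0,0,0.01,0,0,0,0.02]
    - [0,0,0.004,0,0,0,0.02]
    - [0,0,0,0,0,0,0.02]
    - [0,0,0,0,0,0,0.02]
    - [0,0,0.003,0,0,0,0.02]
    - [0,0,0.003,0,0,0,0.02]
    - [0,0,0.003,0,0,0,0.02]
    - [0,0,0.003,0,0,0,0.02]
    - [0,0,0.003,0,0,0,0.02]
    - [0,0,0,0,0,0,0.02]

```text
t: 65.4
tcp_pos: [0.5683, -0.3015, 0.1409]
tool_rot: [0.004, 1.0, 0.0, -0.0]
contact_force: [-0.6, -0.3, -3.7]
width: 0.0262
gripper_force: 69.0
```

Call:
servo_tool:
  steps:
    - [0,0,0.003,0,0,0,0.02]
    - [0,0,0.004,0,0,0,0.02]
    - [0,0,0.004,0,0,0,0.02]
    - [0,0,0.003,0,0,0,0.02]
    - [0,0,0.003,0,0,0,0.02]
    - [0,0,0.003,0,0,0,0.02]
    - [0,0,0.003,0,0,0,0.02]
    - [0,0,0,0,0,0,0.02]

```text
t: 66.2
tcp_pos: [0.5683, -0.3016, 0.1179]
tool_rot: [0.004, 1.0, 0.0, -0.0]
contact_force: [-1.1, -0.7, -4.4]
width: 0.026
gripper_force: 69.0
```

Call:
servo_tool:
  steps:
    - [0,0,0.003,0,0,0,0.02]
    - [0,0,0.004,0,0,0,0.02]
    - [0,0,0.004,0,0,0,0.02]
    - [0,0,0.004,0,0,0,0.02]
    - [0,0,0.003,0,0,0,0.02]
    - [0,0,0.002,0,0,0,0.02]
    - [0,0,0,0,0,0,0.02]
    - [0,0,0,0,0,0,0.02]

```text
t: 67.0
tcp_pos: [0.5687, -0.3018, 0.0985]
tool_rot: [0.004, 1.0, -0.0, 0.0]
contact_force: [0.3, 0.4, -3.7]
width: 0.0263
gripper_force: 69.0
```

Call:
servo_tool:
  steps:
    - [0,0,0.0015,0,0,0,0.02]
    - [0,0,0.001,0,0,0,0.02]
    - [0,0,0.0008,0,0,0,0.02]
    - [0,0,0,0,0,0,0.02]
    - [0,0,0,0,0,0,0.02]

```text
t: 67.5
tcp_pos: [0.5686, -0.3018, 0.0952]
tool_rot: [0.004, 1.0, -0.0, 0.0]
contact_force: [0.5, -0.4, -4.4]
width: 0.0258
gripper_force: 69.0
```

Call:
servo_tool:
  steps:
    - [0,0,0.0008,0,0,0,0.02]
    - [0,0,0.0005,0,0,0,0.02]
    - [0,0,0,0,0,0,0.02]
    - [0,0,0,0,0,0,0.02]

```text
t: 67.9
tcp_pos: [0.569, -0.302, 0.0949]
tool_rot: [0.004, 1.0, -0.0, 0.0]
contact_force: [-2.2, 0.9, 5.3]
width: 0.0263
gripper_force: 70.4
```

Contact comes at the same height as at the grip, so the tamper is on the floor. I'll open the fingers above the funnel and withdraw.

Call:
servo_tool:
  steps:
    - [0,0,0,0,0,0,0.03]
    - [0,0,0,0,0,0,0.034]
    - [0,0,-0.004,0,0,0,0.034]
    - [0,0,-0.006,0,0,0,0.045]
    - [0,0,0,0,0,0,0.06]
    - [0,0,0,0,0,0,0.06]

```text
t: 68.5
tcp_pos: [0.5689, -0.3019, 0.1043]
tool_rot: [0.004, 1.0, -0.0, 0.0]
contact_force: [-0.0, -0.1, -0.5]
width: 0.0601
gripper_force: 0.0
```

Call:
servo_tool:
  steps:
    - [0,0,-0.015,0,0,0,0.06]
    - [0,0,-0.035,0,0,0,0.06]
    - [0,0,-0.035,0,0,0,0.06]
    - [0.02,0,-0.02,0,0,0,0.06]
    - [0.03,0,-0.01,0,0,0,0.06]
    - [0.03,0,0,0,0,0,0.06]
    - [0.01,0,0,0,0,0,0.06]
    - [0,0,0,0,0,0,0.06]
    - [0,0,0,0,0,0,0.06]
    - [0,0,0,0,0,0,0.06]

```text
t: 69.5
tcp_pos: [0.4798, -0.3013, 0.219]
tool_rot: [0.003, 1.0, -0.0, 0.0]
contact_force: [0.3, 0.3, -0.4]
width: 0.0598
gripper_force: 0.0
```

Run:
```python
from rim import *
s=st();c,im,d=snap('wrist','w30');P=cloud(c,d)
rimfit(P,(.568,-.302),.077,.0313,.034)
p=P[np.hypot(P[...,0]-.568,P[...,1]+.302)<.02]
for lo,hi in((.085,.095),(.095,.105),(.105,.115)):
    k=(p[:,2]>lo)&(p[:,2]<hi)
    if k.sum()>30:print(lo,k.sum(),np.round(circ(p[k][:,:2]),4))
print('top',np.percentile(p[:,2],99).round(4))
T=(P-s['tcp_pos'])@R.from_quat(s['tool_rot']).as_matrix();b=(im[...,2].astype(int)>im[...,0]+15)&(abs(T[...,2])<.04)&(np.hypot(T[...,0],T[...,1])<.06);print('blue at gripper',b.sum())
```

```text
t 69.5 tcp [ 0.4798 -0.3013  0.219 ] z-ax [ 0.001 -0.    -1.   ] yaw(x) 179.62 w 0.0598 F [ 0.3  0.3 -0.4] g 0.0 q [-0.58  0.37  1.78  0.    0.99 -2.15]
rim [ 0.5683 -0.301 ] n 644 z 0.0769 angular [67, 51, 44, 56, 67, 34, 42, 67, 58, 45, 50, 63] free [ 0.5681 -0.3009  0.0331]
0.085 260 [ 0.5684 -0.3014  0.0146]
0.095 329 [ 0.568  -0.3014  0.0138]
0.105 912 [ 0.567  -0.3013  0.0092]
top 0.1122
blue at gripper 0
```

The funnel rim is at 77 mm all round, the tamper stands upright with its top at 112 mm, and the gripper is free. Handing in.

```bash
python3 -c "
from bench import ticket
print(ticket.close_job())"
```

```text
the job is handed in; nothing more can be done
None
```

The stand is built up and handed in at about 70 s: portafilter in the cradle, double basket, funnel, then tamper last. It took two repairs: I gripped the basket too low and regripped it, and the funnel lifted off with the gripper after the first tamper placing, so I reseated it, lifted the tamper out and set it down again last.

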